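Lay out an assembly kit by length

ROBOT

A 6-joint arm with a two-finger parallel gripper is mounted at the origin on a cart in front of the work surface, level with it; the furniture and walls round the work are solid. World frame = base frame: x ahead of the robot, y to its left, z up, the work surface at z = 0. Lengths are in m, angles in rad, forces in N, time in s.
With the tool pointing down it reaches from about 0.35 to 0.975 m from the base axis. Payload 17.4 kg.
Tool frame: the origin (TCP) lies at the very end of the fingers, on their centre line; the grasp point (between the pads) lies 19 mm behind it; x points along the fingers, y is the direction in which the jaws open and shut, and the axes are right-handed (so a half turn about x gives the same grasp; the last joint's range is limited). The gripper opens to 85 mm and grips with 20 to 120 N. Pads are 22 mm wide; open, the fingers measure 114 mm over their backs; the gripper's body (76 mm by 85 mm) begins 54 mm behind the grasp point. The pads swing forward as they close: fully open they stand 13 mm farther back than shut.
Start: joints at [1.204, 0.116, 1.442, -0, 1.584, -0.038], TCP at [0.218, 0.639, 0.201] pointing down, gripper open.
Joint ranges: [-2.83, 2.83], [-0.83, 2.19], [0.07, 2.5], [-1.14, 4.28], [0.01, 3], [-2.97, 2.97]. Speed limits (rad/s): [1.89, 1.89, 2.22, 3.14, 3.14, 3.14].

INTERFACE

Orientations are given as a unit quaternion [w, x, y, z].
In Python, from plant import ctrl gives the robot as it stands. The module is installed in compiled form; this text tells all that it offers.
- The arm moves only by the tool move_arm, never from a script. Its argument "steps" is a list of rows, each an object with "delta_pos": the shift along the tool's x, y, z in mm, a list of three; "spin": the turn about the tool's x in degrees; "jaw": the opening, from -1 (shut) to 1 (fully open). In form: [{"delta_pos": [x, y, z], "spin": spin, "jaw": jaw}, ...]. A call has exactly 8 rows; each row is the pose to reach, as a shift and turn from the pose measured when the call began, along the tool's axes at that moment; what a row does not reach only later rows make up. A row lasts 1/12 s, in which the tool goes at most 41.7 mm and 7.16 degrees, less where a joint would pass 70% of its speed; a pose out of reach is approached as far as the arm can. A call with a gripper value outside its range is refused whole. The fingers move at their own pace and stop on an object; "squeeze" is the grip in N (left out, the last holds). Time passes only in rows, so rows that repeat a pose let the fingers close, or fill a call up. It gives the time, the measured TCP pose, the force and the opening at its end, in the units of the state.
- ctrl.observe(): the state, without advancing time (a new reading comes with each control period).
- ctrl.camera(name): name is "side" or "top"; returns a dict with "frame" (420x560x3 uint8, blue, green, red), "K" (3x3 intrinsics, pixels), "R" (3x3) and "t" (3): a world point X has camera coordinates R X + t. Camera axes: x right, y down, z forward; pixel columns grow to the right and rows downward; lengths in m; the calibration is good to about 2 mm. A picture is of the moment at which its call begins. There is no depth.
- ctrl.job_done(): hands the job in, once; it reports no verdict.
The state is a dict: "t": time; "joint_positions": joint angles; "joint_vel": joint speeds; "joint_torque": joint torques, N m; "position": TCP position; "ee_rot": TCP orientation; "contact_force": force on the tool from outside, world axes, zero at the start; "wrist_torque": the same for the moment, N m; "gripper_width": opening from 0.0 (shut) to 1.0 (fully open).
Only numpy, scipy, OpenCV 4.12 (cv2) and the standard library are available. Lean on these libraries where they do the work, as an engineer would, in place of code of your own. Each camera call takes 0.05 s, during which the arm holds its last target.

TASK

From the bench around the black layout board, lay the wing nut, the steel bolt, the white nylon bolt and the yellow cutter out on the board in order of length, one on each white line, with the shortest on the line next to the red strip and the longest next to the grey strip. Each shall lie along its line, centred on it, and be let go; leave the tape measure behind the board and the steel cup where they are.

Things in the scene. Friction and masses are not known exactly. Their poses are not given: they have to be found in the camera images.
- wing_nut: Grey steel wing nut standing on its round boss, 41 mm across the wings (its length), 20 mm tall with the wings up; the boss is 18 mm across and 12 mm tall, the wings are 4 mm thick. Shortest of the kit. Origin: centre of its underside; y runs along the wings, x across them, z up. Grip across x.
- steel_bolt: Grey steel hex-head bolt lying on its side, 58 mm long; shank 12 mm wide and 16 mm high, head 23 mm wide, 20 mm high and 9 mm long. Second shortest. Origin: below the middle of its length, on its underside; y runs along it towards the head, x across, z up.
- nylon_bolt: White nylon hex-head bolt lying on its side, 83 mm long; threaded shank 14 mm thick, head 25 mm wide, 22 mm high and 11 mm long. Third in length. Origin: below the middle of its length, on its underside; y runs along it towards the head, x across, z up.
- cutter: Yellow utility cutter with black slide lying flat, 145 mm long, 27 mm wide, 16 mm high (the one lying near the board, not the similar one in the clutter at the far left of the bench). Longest of the kit. Origin: centre of its underside; y runs along it, x across, z up.
- board: Black rectangular layout board fixed to the bench, 160 (x) by 330 (y) by 8 mm. Origin: centre of its underside; the top is 8 mm above it. Four white painted lines run along its x, 140 mm long, 5 mm wide, centred at x = 0 and y = -112.5, -37.5, +37.5 and +112.5 mm in the board's frame. Near one end (y = +150 or -150 mm) is the red strip, near the other end a grey strip.
- red_strip: Painted flat red strip on the board, 120 by 18 mm, no height, parallel to the white lines, at y = +150 or -150 mm of the board (it changes ends). The shortest piece belongs on the white line next to it. Origin: its centre, on the board's top.
- tape_measure: Bystander: yellow and black tape measure, 64 x 69 x 32 mm, loose, behind the left half of the board (not the similar one at the far left of the bench). Leave alone. Origin: centre of its underside. Fixed obstacles: a light blue bin 165 mm high close behind the right (-y) end of the board, a white jug 273 mm high behind its middle, a blue bin 112 mm high behind and to the left of it; pass over the bins high.
- steel_cup: Bystander: grey turned steel cup, 32 mm across, 34 mm tall, loose, in front of the right end of the board. Leave alone. Origin: centre of its underside.

How it is judged:
At the end, for the whole second after the job is handed in: Counted from the red strip, wing nut, steel bolt, nylon bolt and cutter are on lines 1 to 4: middle within 14 mm of the line sideways and 15 mm of its middle lengthwise, within 0.25 rad of the line (either way round), resting on the board, still and released (((y of red_strip in the frame of board above 0 m and y of wing_nut in the frame of board between 0.0985 and 0.1265 m and y of steel_bolt in the frame of board between 0.0235 and 0.0515 m and y of nylon_bolt in the frame of board between -0.0515 and -0.0235 m and y of cutter in the frame of board between -0.1265 and -0.0985 m) or (y of red_strip in the frame of board below 0 m and y of wing_nut in the frame of board between -0.1265 and -0.0985 m and y of steel_bolt in the frame of board between -0.0515 and -0.0235 m and y of nylon_bolt in the frame of board between 0.0235 and 0.0515 m and y of cutter in the frame of board between 0.0985 and 0.1265 m)) and x of wing_nut in the frame of board between -0.015 and 0.015 m and angle between the y axis of each of wing_nut, steel_bolt, nylon_bolt, cutter and the x axis of board, either way round below 0.25 rad and z of each of wing_nut, steel_bolt, nylon_bolt, cutter in the frame of board below 0.032 m and linear speed of each of wing_nut, steel_bolt, nylon_bolt, cutter below 0.02 m/s and x of steel_bolt in the frame of board between -0.015 and 0.015 m and x of nylon_bolt in the frame of board between -0.015 and 0.015 m and x of cutter in the frame of board between -0.015 and 0.015 m); the robot touches nothing.
It fails at once if the tape measure is pushed more than 30 mm from where it was (distance of tape_measure from where it was at the start of the episode above 0.03 m).
It fails at once if the steel cup is pushed more than 30 mm from where it was (distance of steel_cup from where it was at the start of the episode above 0.03 m).
It also fails if it takes over 112 s, if anything falls off the work surface, if the arm or the gripper's body presses on something with over 40 N, if the wrist force passes 120 N, or if a joint passes its speed limit or range.

## Working session

There is one attempt and no reset: what is moved stays moved. The work goes in short steps, Python scripts to look and compute and a tool call to move; the robot and the scene stay as the last step left them, time stands still between calls to the robot, and variables do not carry over. Pictures are saved under pics/ and viewed, and the job is handed in when it is done.

Besides the shell and the picture viewer there is one more tool, called after "Call:" in YAML: its name, and indented under it one key for each argument. move_arm: Moves the arm, as the interface text tells. Its arguments: {"type":"object","properties":{"steps":{"type":"array"},"squeeze":{"type":"number"}},"required":["steps"]}

```bash
mkdir -p pics; python3 - <<'E'
from plant import ctrl
import cv2,numpy as np
s=ctrl.observe()
print({k:np.round(v,3).tolist() for k,v in s.items()})
for n in ("top","side"):
    c=ctrl.camera(n); cv2.imwrite(f"pics/{n}0.png",c["frame"]); print(n,c["K"].tolist(),np.round(c["R"],4).tolist(),np.round(c["t"],4).tolist())
E
```

```text
{'t': 0.0, 'joint_positions': [1.204, 0.116, 1.442, 0.0, 1.584, -0.038], 'joint_vel': [0.001, -0.0, -0.001, -0.002, 0.001, 0.001], 'joint_torque': [-0.001, -73.199, -63.247, -0.0, 0.006, 0.0], 'position': [0.218, 0.639, 0.2], 'ee_rot': [0.697, 0.115, 0.698, -0.116], 'contact_force': [0.234, 0.468, -0.083], 'wrist_torque': [-0.012, 0.029, 0.021], 'gripper_width': 1.0}
top [[480.8846888627156, 0.0, 280.00193483628163], [0.0, 480.8846888627156, 207.74647210545655], [0.0, 0.0, 1.0]] [[0.0273, -0.9996, -0.0022], [-0.9824, -0.0265, -0.1848], [0.1846, 0.0072, -0.9828]] [0.0051, 0.5206, 1.2313]
side [[403.32069676793253, 0.0, 273.25695649690465], [0.0, 403.32069676793253, 206.78539074826352], [0.0, 0.0, 1.0]] [[0.8619, -0.507, -0.0057], [-0.2677, -0.4455, -0.8543], [0.4306, 0.7379, -0.5197]] [-0.4161, 0.2104, 0.8542]
```

View pics/top0.png

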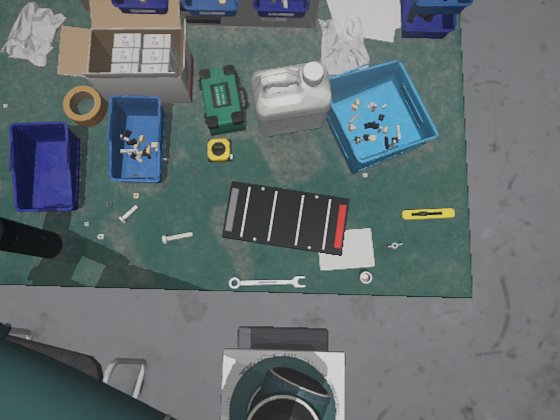

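View pics/side0.png

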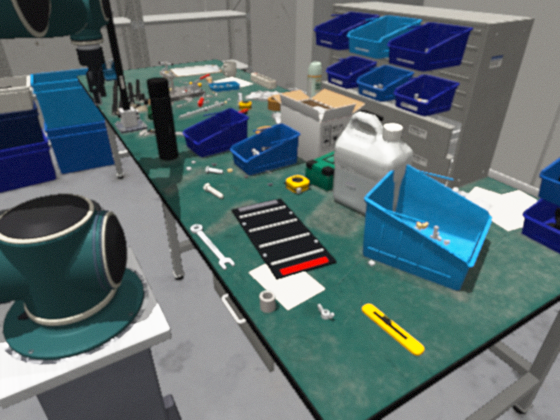

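The top view shows the board centred near (286,217), with red at its right end (340,227) and grey at its left. The cutter is at (428,213), the wing nut at (395,245), the cup at (365,277), and bolts are at (129,213) and (177,238). I'll enlarge the bolts and the right side next.

```bash
cat > h.py <<'E'
import cv2,numpy as np
from plant import ctrl
def ray(c,px,z):
    px=np.atleast_2d(px).astype(float); K,R,t=map(np.array,(c["K"],c["R"],c["t"]))
    d=np.c_[px,np.ones(len(px))]@np.linalg.inv(K).T@R; o=-R.T@t
    return (o+d*((z-o[2])/d[:,2])[:,None])
def proj(c,X):
    q=np.atleast_2d(X)@np.array(c["R"]).T+c["t"]; q=q@np.array(c["K"]).T; return q[:,:2]/q[:,2:]
E
python3 - <<'E'
from h import *
c=ctrl.camera("top");f=c["frame"]
a=cv2.resize(f[185:265,90:215],None,fx=6,fy=6,interpolation=cv2.INTER_CUBIC);cv2.imwrite("pics/a.png",a)
b=cv2.resize(f[170:295,210:470],None,fx=3,fy=3,interpolation=cv2.INTER_CUBIC);cv2.imwrite("pics/b.png",b)
hsv=cv2.cvtColor(f,cv2.COLOR_BGR2HSV)
# bright low-sat blobs / yellow
def blobs(m,z,roi,name):
    M=np.zeros_like(m);x0,y0,x1,y1=roi;M[y0:y1,x0:x1]=m[y0:y1,x0:x1]
    n,l,st,ce=cv2.connectedComponentsWithStats(M)
    for i in range(1,n):
        if st[i,4]<12: continue
        ys,xs=np.where(l==i);P=ray(c,np.c_[xs,ys],z)[:,:2]
        r=cv2.minAreaRect((P*1000).astype(np.float32)); bp=cv2.boxPoints(r)
        e=bp[1]-bp[0];g=bp[2]-bp[1]; L=e if np.hypot(*e)>np.hypot(*g) else g
        print(name,"px",ce[i].round(1),"n",st[i,4],"world c",np.round(r[0],1),"size",np.round(r[1],1),"ang",round(np.degrees(np.arctan2(L[1],L[0])),1),"mean",P.mean(0).round(4)*1000, "col",f[l==i].mean(0).round())
sat=hsv[...,1];v=hsv[...,2]
light=((sat<75)&(v>110)).astype(np.uint8)
blobs(light,.010,(95,195,205,260),"bolt")
blobs(light,.012,(380,233,412,255),"wing")
y=((hsv[...,0]>18)&(hsv[...,0]<35)&(sat>120)&(v>100)).astype(np.uint8)
blobs(y,.016,(395,195,465,235),"cutter")
red=(((hsv[...,0]<8)|(hsv[...,0]>172))&(sat>120)&(v>90)).astype(np.uint8)
blobs(red,.008,(310,190,370,265),"red")
blobs(light,.008,(222,180,345,255),"line")
E
```

```text
bolt px [135.4 196.4] n 23 world c [548.4 418.7] size [ 8.5 14.1] ang -88.5 mean [548.5 418.9] col [132. 156. 164.]
bolt px [124.4 214.2] n 157 world c [506.4 446. ] size [43.  65.8] ang -36.7 mean [498. 445.] col [155. 158. 153.]
bolt px [117.3 239.4] n 263 world c [431.2 467.6] size [106.4  49.1] ang 61.0 mean [428.3 458.3] col [107. 114. 100.]
bolt px [112.4 224.4] n 12 world c [469.6 475. ] size [ 7.1 11.8] ang -53.3 mean [469.  475.1] col [106. 112.  99.]
bolt px [121.3 231.1] n 26 world c [451.6 450.1] size [19.9 11.2] ang 48.0 mean [451.3 449.2] col [106. 112. 100.]
bolt px [175.5 236.7] n 183 world c [438.2 297.3] size [23.1 85. ] ang -81.2 mean [440.  300.7] col [165. 171. 171.]
bolt px [100.1 236.4] n 39 world c [435.  505.8] size [13.7 16.9] ang -88.4 mean [435.2 505.6] col [164. 164. 161.]
wing px [394.7 245.1] n 57 world c [ 433.3 -293.5] size [16.2 38.2] ang -88.4 mean [ 433.1 -292.7] col [154. 156. 152.]
cutter px [428.1 213.5] n 438 world c [ 521.3 -383.7] size [ 27.1 143. ] ang -85.9 mean [ 521.3 -384. ] col [ 87. 181. 195.]
red px [339.9 225.7] n 330 world c [ 482.3
[... 1017 characters left out ...]
82.]
line px [228.9 241.7] n 18 world c [431.1 155.2] size [ 7.4 20.5] ang -61.6 mean [430.5 155.4] col [107. 114. 103.]
line px [245.2 244. ] n 29 world c [424.2 110.2] size [18.3 13.3] ang 65.1 mean [425.5 110.9] col [108. 114. 101.]
line px [234.7 246.4] n 42 world c [418.9 138.3] size [19.9 18.7] ang 20.9 mean [418.2 139.1] col [106. 113. 102.]
line px [246.  251.7] n 17 world c [403.9 108.3] size [ 8.9 19.7] ang -49.5 mean [404.7 108. ] col [106. 113.  96.]
line px [230.3 252.4] n 18 world c [402.7 149.9] size [10.8 13.7] ang -88.4 mean [401.5 150.4] col [107. 114.  99.]
line px [323.  253.5] n 24 world c [ 406.9 -103.9] size [ 5.4 35.1] ang -88.4 mean [405.5 -99.9] col [180. 183. 184.]
```

View pics/a.png

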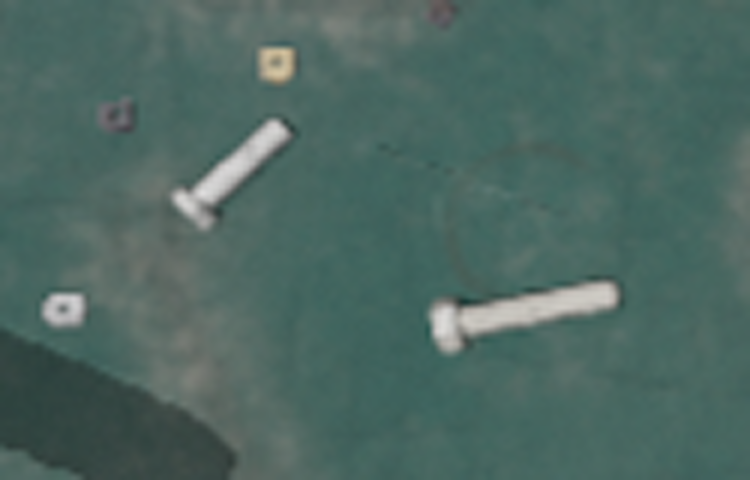

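View pics/b.png

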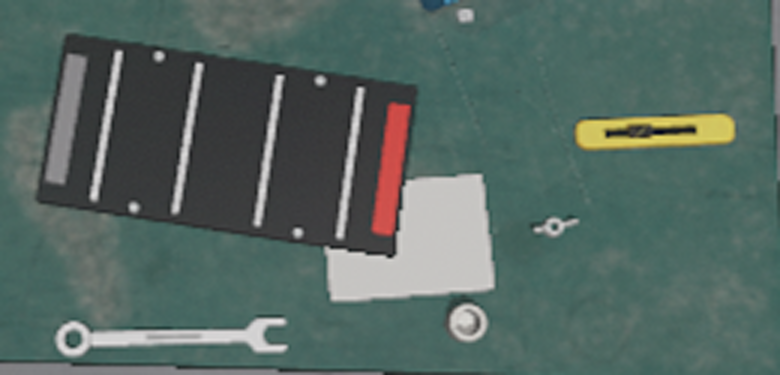

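```bash
cat >> h.py <<'E'
from scipy.spatial.transform import Rotation as Ro
def tool(s=None):
    s=s or ctrl.observe(); w,x,y,z=s["ee_rot"]; return np.array(s["position"]),Ro.from_quat([x,y,z,w]).as_matrix()
def plan(X,jawdeg=None):
    s=ctrl.observe();p,R=tool(s); d=R.T@(np.array(X)-p)*1000
    a=np.degrees(np.arctan2(R[1,1],R[0,1])); sp=None
    if jawdeg is not None:
        sp=-(((jawdeg-a+90)%180)-90)
    print("t",round(s["t"],2),"pos",p.round(4),"toolx",R[:,0].round(3),"jawang",round(a,1),"grip",round(float(s["gripper_width"]),3),"F",np.round(s["contact_force"],1),"q1,q6",np.round([s["joint_positions"][0],s["joint_positions"][5]],2))
    print("  delta",d.round(1),"spin",None if sp is None else round(sp,1))
E
python3 - <<'E'
from h import *
c=ctrl.camera("top");f=c["frame"];hsv=cv2.cvtColor(f,cv2.COLOR_BGR2HSV)
s=ctrl.camera("side");hs=cv2.cvtColor(s["frame"],cv2.COLOR_BGR2HSV)
def box(P,n):
    r=cv2.minAreaRect((P*1000).astype(np.float32)); bp=cv2.boxPoints(r);e=bp[1]-bp[0];g=bp[2]-bp[1]; L=e if np.hypot(*e)>np.hypot(*g) else g
    print(n,np.round(r[0],1),np.round(r[1],1),"ang",round(np.degrees(np.arctan2(L[1],L[0])),1))
def big(m,roi):
    x0,y0,x1,y1=roi;M=np.zeros(m.shape,np.uint8);M[y0:y1,x0:x1]=m[y0:y1,x0:x1]
    n,l,st,_=cv2.connectedComponentsWithStats(M);i=1+np.argmax(st[1:,4]);ys,xs=np.where(l==i);return np.c_[xs,ys]
lt=(hsv[...,1]<60)&(hsv[...,2]>130)
for th in (130,145,160):
    m=(hsv[...,1]<60)&(hsv[...,2]>th); q=big(m,(115,200,145,225)); box(ray(c,q,.012)[:,:2],f"steel {th} {len(q)}")
    q=big(m,(155,228,200,248)); box(ray(c,q,.012)[:,:2],"nylon")
for th in (110,130):
    m=(hsv[...,1]<75)&(hsv[...,2]>th); q=big(m,(380,233,412,255)); P=ray(c,q,.016)[:,:2]; box(P,"wing")
    d=P-P.mean(0);w,v=np.linalg.eigh(d.T@d);print(P.mean(0),np.degrees(np.arctan2(v[1,1],v[0,1])))
# side views
for n,roi in (("steel",(198,180,230,200)),("wing",(312,300,340,322))):
    m=(hs[...,1]<60)&(hs[...,2]>140); q=big(m,roi); P=ray(s,q,.010)[:,:2];print(n,len(q),q.mean(0),(P.mean(0)*1000).round(1)); box(P,"side "+n)
x=s["frame"][150:330,180:450];cv2.imwrite("pics/s1.png",cv2.resize(x,None,fx=2.9,fy=2.9,interpolation=cv2.INTER_CUBIC))
print("cup",ray(c,[365,277],.034))
plan([.5,.44,.15],0)
E
```

```text
steel 130 102 [503.4 435.5] [19.9 58.4] ang -37.0
nylon [437.9 296.9] [22.4 84.4] ang -81.2
steel 145 95 [502.6 433.1] [20.  56.8] ang -42.1
nylon [438.2 295.9] [19.8 82.5] ang -79.6
steel 160 74 [501.9 434. ] [12.5 56.2] ang -49.9
nylon [439.1 296.2] [17.1 82.2] ang -79.6
wing [ 432.8 -292.5] [16.2 38.1] ang -88.4
[ 0.43272097 -0.29175308] 105.698641988325
wing [ 434.2 -292.5] [15.4 36.3] ang -55.5
[ 0.43281337 -0.29162646] 105.6225369908115
steel 121 [212.32231405 189.78512397] [441.7 307.9]
side steel [439.5 306.4] [ 32.2 110.3] ang -83.9
wing 116 [325.09482759 312.        ] [ 435.  -289.8]
side wing [ 431.6 -286.6] [24.9 41.4] ang -76.0
cup [[ 0.34446729 -0.20834847  0.034     ]]
t 0.25 pos [0.2179 0.6388 0.2003] toolx [-0. -0. -1.] jawang 71.2 grip 1.0 F [ 0.1 -0.1  0. ] q1,q6 [ 1.2  -0.04]
  delta [ 50.4 -97.  331.1] spin 71.2
```

View pics/s1.png

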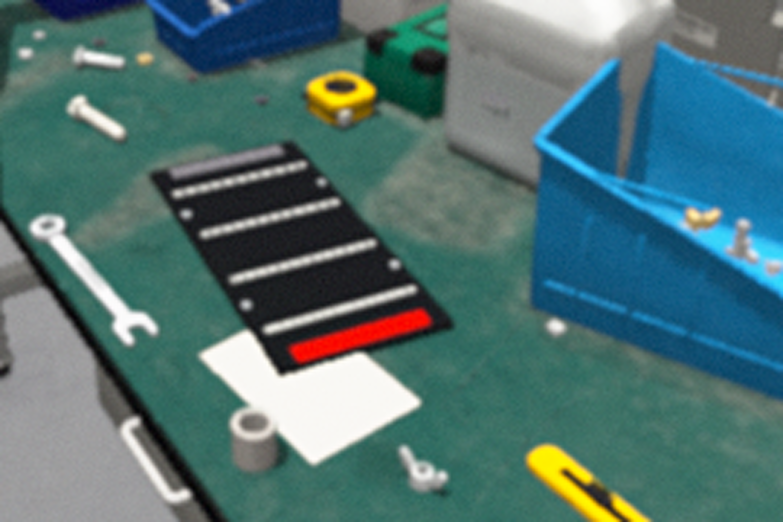

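```bash
python3 - <<'E'
from h import *
c=ctrl.camera("top");f=c["frame"];hsv=cv2.cvtColor(f,cv2.COLOR_BGR2HSV)
for z in (.01,.016):
    P=ray(c,[[137.2,206.3],[122.2,219.7]],z);d=P[0]-P[1];print(P[:,:2].mean(0),np.hypot(*d[:2]),np.degrees(np.arctan2(d[1],d[0])))
P=ray(c,np.argwhere(((hsv[...,1]<60)&(hsv[...,2]>130))[200:225,115:145])[:,::-1]+[115,200],.012)[:,:2]
d=P-P.mean(0);w,v=np.linalg.eigh(d.T@d);print(np.degrees(np.arctan2(v[1,1],v[0,1])))
plan([.502,.4345,.08],42)
E
```

```text
[0.50186994 0.43062992] 0.05391019058445962 -44.71495833827361
[0.50086153 0.42868327] 0.053660673993552926 -44.71495833827354
135.83742553737372
t 0.3 pos [0.218  0.6388 0.2005] toolx [-0. -0. -1.] jawang 71.2 grip 1.0 F [ 0.3  0.5 -0.4] q1,q6 [ 1.2  -0.04]
  delta [ 120.5 -101.6  334.8] spin 29.2
```

```bash
python3 - <<'E'
from h import *
for n in("top","side"):
    c=ctrl.camera(n);print(n,proj(c,[[.218,.639,.2],[.218,.639,.35],[.5,.44,.1]]).round())
c=ctrl.camera("side");print("blackcyl base",ray(c,[[167,157]],0), "top base",ray(ctrl.camera("top"),[[55,245]],0))
E
```

```text
top [[  0. 320.]
 [-44. 324.]
 [115. 207.]]
side [[104. 114.]
 [ 93.  66.]
 [211. 145.]]
blackcyl base [[0.40323179 0.64703912 0.        ]] top base [[0.40955646 0.63017294 0.        ]]
```

Call:
move_arm:
  steps:
    - {"delta_pos": [0,-26,30],"spin": 5,"jaw": 1}
    - {"delta_pos": [0,-52,60],"spin": 10,"jaw": 1}
    - {"delta_pos": [0,-78,90],"spin": 16,"jaw": 1}
    - {"delta_pos": [0,-104,120],"spin": 21,"jaw": 1}
    - {"delta_pos": [0,-125,155],"spin": 26,"jaw": 0.5}
    - {"delta_pos": [10,-122,195],"spin": 26,"jaw": 0.2}
    - {"delta_pos": [30,-117,230],"spin": 26,"jaw": 0.2}
    - {"delta_pos": [50,-113,265],"spin": 26,"jaw": 0.2}
  squeeze: 40

```text
t: 1.17
position: [0.4343, 0.4455, 0.1514]
ee_rot: [0.654, 0.271, 0.653, -0.269]
contact_force: [-0.3, 0.6, -1.1]
gripper_width: 0.601
```

```bash
python3 - <<'E'
from h import *
plan([.502,.433,.05],45)
E
```

```text
t 1.17 pos [0.4343 0.4455 0.1514] toolx [ 0.002  0.002 -1.   ] jawang 45.1 grip 0.601 F [-0.3  0.6 -1.1] q1,q6 [ 0.76 -0.03]
  delta [101.5  38.6  56.8] spin 0.1
```

Call:
move_arm:
  steps:
    - {"delta_pos": [10,19,28],"spin": 0,"jaw": 0.2}
    - {"delta_pos": [30,38.5,57],"spin": 0,"jaw": 0.2}
    - {"delta_pos": [65,38.5,57],"spin": 0,"jaw": 0.2}
    - {"delta_pos": [98,38.5,57],"spin": 0,"jaw": 0.2}
    - {"delta_pos": [98,38.5,57],"spin": 0,"jaw": 0.2}
    - {"delta_pos": [98,38.5,57],"spin": 0,"jaw": 0.2}
    - {"delta_pos": [98,38.5,57],"spin": 0,"jaw": 0.2}
    - {"delta_pos": [98,38.5,57],"spin": 0,"jaw": 0.2}

```text
t: 1.83
position: [0.5027, 0.4338, 0.0566]
ee_rot: [0.655, 0.272, 0.653, -0.268]
contact_force: [-0.6, 0.4, -0.5]
gripper_width: 0.599
```

```bash
python3 - <<'E'
from h import *
plan([.502,.433,.004],45)
c=ctrl.camera("side");f=c["frame"];print(proj(c,[.502,.433,.01]))
cv2.imwrite("pics/g1.png",cv2.resize(f[110:230,130:310],None,fx=4,fy=4,interpolation=cv2.INTER_CUBIC))
E
```

```text
t 1.83 pos [0.5027 0.4338 0.0566] toolx [ 0.005  0.004 -1.   ] jawang 45.2 grip 0.599 F [-0.6  0.4 -0.5] q1,q6 [ 0.67 -0.11]
  delta [52.5 -1.4  0.1] spin 0.2
[[214.13056256 170.24730223]]
```

View pics/g1.png

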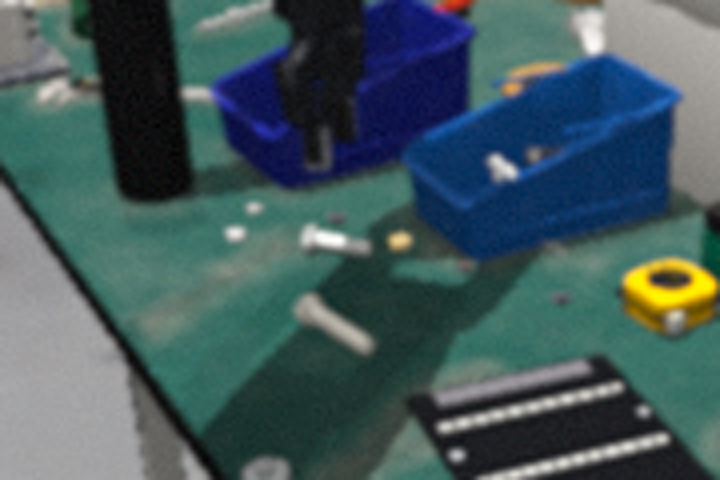

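The gripper is above the steel bolt, which is at about (337,241) in the crop, matching the projection.

Call:
move_arm:
  steps:
    - {"delta_pos": [26,-1,0],"spin": 0,"jaw": 0.2}
    - {"delta_pos": [45,-1,0],"spin": 0,"jaw": 0.2}
    - {"delta_pos": [53,-1,0],"spin": 0,"jaw": 0.2}
    - {"delta_pos": [53,-1,0],"spin": 0,"jaw": 0}
    - {"delta_pos": [53,-1,0],"spin": 0,"jaw": -1}
    - {"delta_pos": [53,-1,0],"spin": 0,"jaw": -1}
    - {"delta_pos": [53,-1,0],"spin": 0,"jaw": -1}
    - {"delta_pos": [53,-1,0],"spin": 0,"jaw": -1}

```text
t: 2.55
position: [0.5026, 0.4336, 0.0046]
ee_rot: [0.655, 0.272, 0.652, -0.267]
contact_force: [-0.2, 0.5, -0.4]
gripper_width: 0.001
```

Call:
move_arm:
  steps:
    - {"delta_pos": [0,0,0],"spin": 0,"jaw": -1}
    - {"delta_pos": [0,0,0],"spin": 0,"jaw": -1}
    - {"delta_pos": [0,0,0],"spin": 0,"jaw": -1}
    - {"delta_pos": [0,0,0],"spin": 0,"jaw": -1}
    - {"delta_pos": [-20,0,0],"spin": 0,"jaw": -1}
    - {"delta_pos": [-40,0,0],"spin": 0,"jaw": -1}
    - {"delta_pos": [-60,0,0],"spin": 0,"jaw": -1}
    - {"delta_pos": [-80,0,0],"spin": 0,"jaw": -1}

```text
t: 3.22
position: [0.502, 0.4331, 0.0853]
ee_rot: [0.655, 0.272, 0.652, -0.267]
contact_force: [-0.0, -0.4, -0.3]
gripper_width: -0.004
```

```bash
python3 - <<'E'
from h import *
plan([.4961,-.0334,.08],82.6)
for n,r in(("side",(130,110,310,230)),("top",(60,160,220,280))):
    f=ctrl.camera(n)["frame"];cv2.imwrite(f"pics/g2{n}.png",cv2.resize(f[r[1]:r[3],r[0]:r[2]],None,fx=4,fy=4,interpolation=cv2.INTER_CUBIC))
E
```

```text
t 3.22 pos [0.502  0.4331 0.0853] toolx [ 0.006  0.005 -1.   ] jawang 45.2 grip -0.004 F [-0.  -0.4 -0.3] q1,q6 [ 0.67 -0.12]
  delta [   3.1 -335.   324.7] spin -37.4
```

View pics/g2side.png

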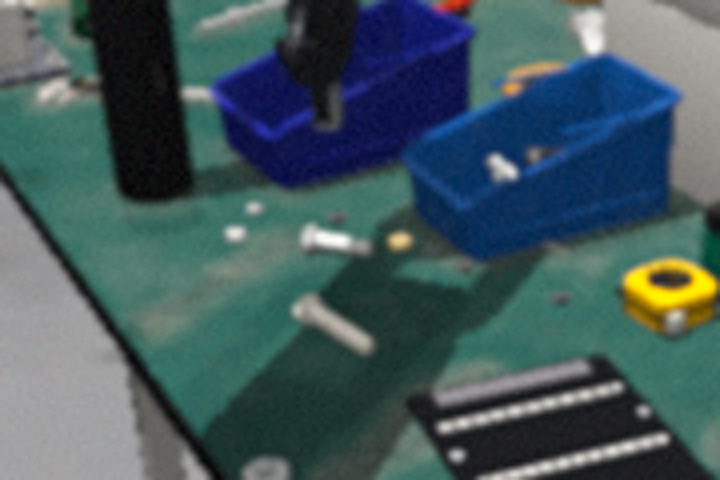

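View pics/g2top.png

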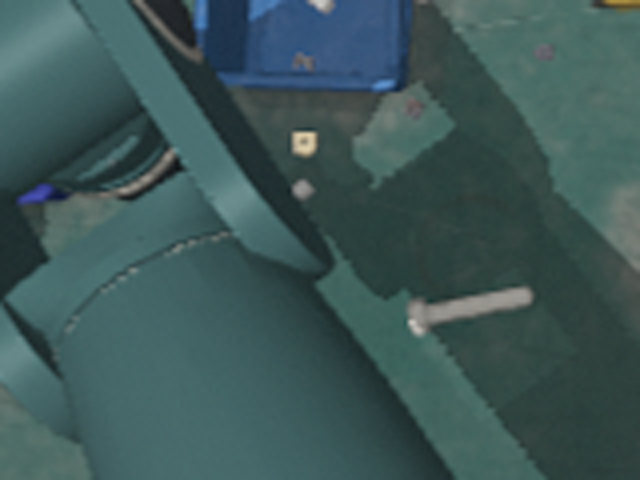

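```bash
python3 - <<'E'
from h import *
c=ctrl.camera("side");p,R=tool();print(p,proj(c,[p,p+[0,0,.1],p-[0,0,.02],p+[0.03,0,0],p+[0,.03,0]]).round(1))
f=c["frame"];x=cv2.resize(f[60:190,150:290],None,fx=5,fy=5,interpolation=cv2.INTER_CUBIC)
u=(proj(c,p)[0]-[150,60])*5;cv2.circle(x,tuple(int(v) for v in u),4,(0,0,255),-1);cv2.imwrite("pics/g3.png",x)
E
```

```text
[0.50274033 0.43370524 0.08630559] [[212.4 149.5]
 [209.8 120.6]
 [212.9 155. ]
 [220.6 147.7]
 [208.9 146.5]]
```

View pics/g3.png

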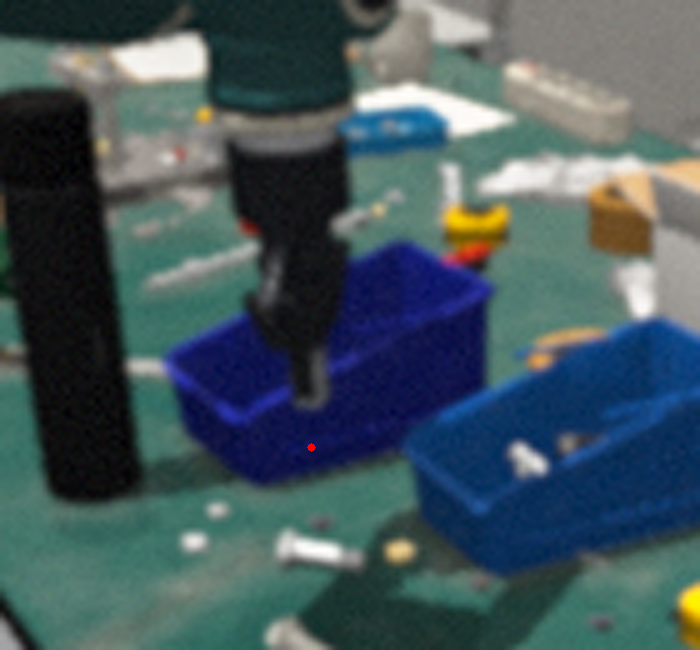

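The jaws closed on air: the shut tips show at (308,403) in the crop, about 8 px above the projected TCP. The fingers therefore seem to end about 28 mm above the reported TCP. I'll go back down to a height already shown to be safe and look.

Call:
move_arm:
  steps:
    - {"delta_pos": [0,0,0],"spin": 0,"jaw": 0.1}
    - {"delta_pos": [30,0,0],"spin": 0,"jaw": 0.1}
    - {"delta_pos": [60,0,0],"spin": 0,"jaw": 0.1}
    - {"delta_pos": [75,0,0],"spin": 0,"jaw": 0.1}
    - {"delta_pos": [82,0,0],"spin": 0,"jaw": 0.1}
    - {"delta_pos": [82,0,0],"spin": 0,"jaw": 0.1}
    - {"delta_pos": [82,0,0],"spin": 0,"jaw": 0.1}
    - {"delta_pos": [82,0,0],"spin": 0,"jaw": 0.1}

```text
t: 4.03
position: [0.5041, 0.4348, 0.0059]
ee_rot: [0.656, 0.274, 0.652, -0.266]
contact_force: [0.7, -0.3, 0.8]
gripper_width: 0.549
```

```bash
cat >> h.py <<'E'
def look(name,X,fn,w=70,k=5,pts=()):
    c=ctrl.camera(name);u=proj(c,X)[0].astype(int);x0,y0=max(0,u[0]-w),max(0,u[1]-w)
    f=c["frame"][y0:y0+2*w-20,x0:x0+2*w];f=cv2.resize(f,None,fx=k,fy=k,interpolation=cv2.INTER_CUBIC)
    for q in pts: cv2.circle(f,tuple(int(v) for v in (proj(c,q)[0]-[x0,y0]+.5)*k),3,(0,0,255),-1)
    cv2.imwrite("pics/"+fn,f);print("origin",x0,y0)
E
python3 - <<'E'
from h import *
plan([.502,.433,.004],45);p,R=tool()
look("side",p,"g4.png",w=50,k=7,pts=[p])
E
```

```text
t 4.03 pos [0.5041 0.4348 0.0059] toolx [ 0.01   0.008 -1.   ] jawang 45.2 grip 0.549 F [ 0.7 -0.3  0.8] q1,q6 [ 0.67 -0.12]
  delta [ 1.9 -2.8 -0.2] spin 0.2
origin 164 120
```

View pics/g4.png

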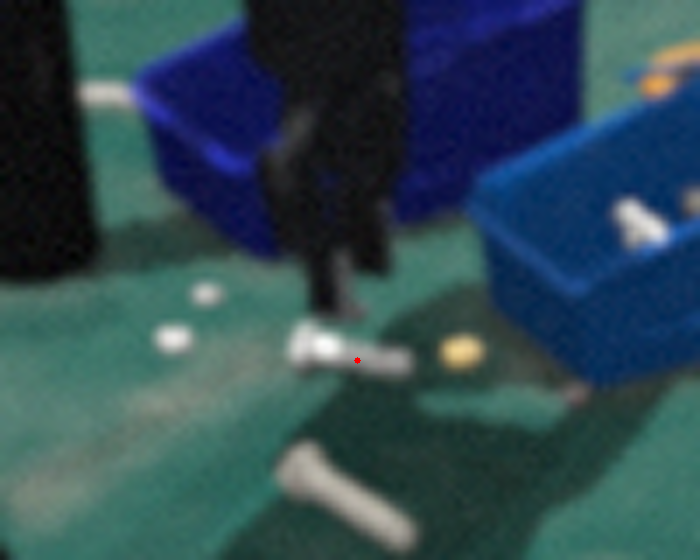

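The fingertips, at (325,315) and (378,270) in the crop, are clearly above the bolt. I'll descend in stages with force checks.

Call:
move_arm:
  steps:
    - {"delta_pos": [5,-2,0],"spin": 0,"jaw": 0.1}
    - {"delta_pos": [10,-2,0],"spin": 0,"jaw": 0.1}
    - {"delta_pos": [15,-2,0],"spin": 0,"jaw": 0.1}
    - {"delta_pos": [17,-2,0],"spin": 0,"jaw": 0.1}
    - {"delta_pos": [17,-2,0],"spin": 0,"jaw": 0.1}
    - {"delta_pos": [17,-2,0],"spin": 0,"jaw": 0.1}
    - {"delta_pos": [17,-2,0],"spin": 0,"jaw": 0.1}
    - {"delta_pos": [17,-2,0],"spin": 0,"jaw": 0.1}

```text
t: 4.75
position: [0.503, 0.4336, -0.0108]
ee_rot: [0.656, 0.274, 0.651, -0.266]
contact_force: [0.6, 1.1, 1.2]
gripper_width: 0.552
```

```bash
python3 - <<'E'
from h import *
plan([.502,.433,-.024],45);p,R=tool()
look("side",p+[0,0,.02],"g5.png",w=35,k=10,pts=[p])
E
```

```text
t 4.75 pos [ 0.503   0.4336 -0.0108] toolx [ 0.01   0.008 -1.   ] jawang 45.2 grip 0.552 F [0.6 1.1 1.2] q1,q6 [ 0.67 -0.12]
  delta [13.2 -1.3 -0.3] spin 0.2
origin 179 135
```

View pics/g5.png

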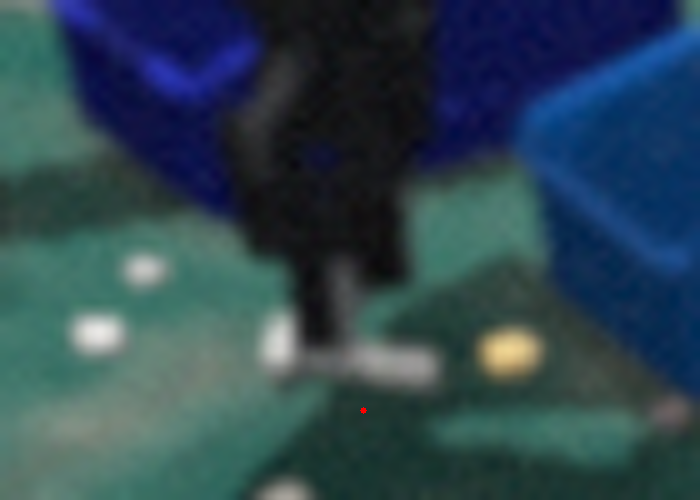

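Call:
move_arm:
  steps:
    - {"delta_pos": [2,0,0],"spin": 0,"jaw": 0.1}
    - {"delta_pos": [4,0,0],"spin": 0,"jaw": 0.1}
    - {"delta_pos": [6,0,0],"spin": 0,"jaw": 0.1}
    - {"delta_pos": [8,0,0],"spin": 0,"jaw": 0.1}
    - {"delta_pos": [9,0,0],"spin": 0,"jaw": 0.1}
    - {"delta_pos": [9,0,0],"spin": 0,"jaw": 0.1}
    - {"delta_pos": [9,0,0],"spin": 0,"jaw": 0.1}
    - {"delta_pos": [9,0,0],"spin": 0,"jaw": 0.1}

```text
t: 5.47
position: [0.5031, 0.4337, -0.0197]
ee_rot: [0.656, 0.274, 0.651, -0.266]
contact_force: [-0.1, -0.9, -0.5]
gripper_width: 0.548
```

```bash
python3 - <<'E'
from h import *
plan([.502,.433,-.024],45);p,R=tool();q=p.copy();q[2]=0
look("side",p+[0,0,.02],"g6.png",w=35,k=10,pts=[q-R[:,1]*.024,q+R[:,1]*.024])
E
```

```text
t 5.47 pos [ 0.5031  0.4337 -0.0197] toolx [ 0.01   0.008 -1.   ] jawang 45.2 grip 0.548 F [-0.1 -0.9 -0.5] q1,q6 [ 0.67 -0.12]
  delta [ 4.3 -1.3 -0.3] spin 0.2
origin 179 137
```

View pics/g6.png

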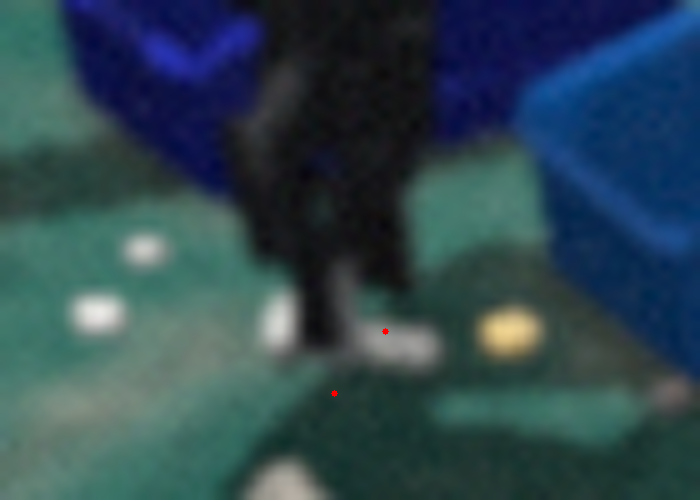

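Call:
move_arm:
  steps:
    - {"delta_pos": [2,-1,0],"spin": 0,"jaw": 0.1}
    - {"delta_pos": [4,-1,0],"spin": 0,"jaw": -1}
    - {"delta_pos": [4,-1,0],"spin": 0,"jaw": -1}
    - {"delta_pos": [4,-1,0],"spin": 0,"jaw": -1}
    - {"delta_pos": [4,-1,0],"spin": 0,"jaw": -1}
    - {"delta_pos": [4,-1,0],"spin": 0,"jaw": -1}
    - {"delta_pos": [4,-1,0],"spin": 0,"jaw": -1}
    - {"delta_pos": [4,-1,0],"spin": 0,"jaw": -1}

```text
t: 6.18
position: [0.5025, 0.4331, -0.0237]
ee_rot: [0.656, 0.274, 0.651, -0.266]
contact_force: [-0.8, -0.3, -1.9]
gripper_width: 0.113
```

Call:
move_arm:
  steps:
    - {"delta_pos": [0,0,0],"spin": 0,"jaw": -1}
    - {"delta_pos": [0,0,0],"spin": 0,"jaw": -1}
    - {"delta_pos": [-15,0,0],"spin": 0,"jaw": -1}
    - {"delta_pos": [-40,0,0],"spin": 0,"jaw": -1}
    - {"delta_pos": [-70,0,0],"spin": 0,"jaw": -1}
    - {"delta_pos": [-95,0,0],"spin": 0,"jaw": -1}
    - {"delta_pos": [-95,0,0],"spin": 0,"jaw": -1}
    - {"delta_pos": [-95,0,0],"spin": 0,"jaw": -1}

```text
t: 6.85
position: [0.5022, 0.4329, 0.0742]
ee_rot: [0.656, 0.275, 0.651, -0.264]
contact_force: [0.2, -0.4, -0.7]
gripper_width: 0.118
```

```bash
python3 - <<'E'
from h import *
plan([.4961,-.0334,.07],82.6);p,R=tool()
look("side",p+[0,0,.02],"g7.png",w=45,k=8,pts=[p,p+[0,0,.028]])
E
```

```text
t 6.85 pos [0.5022 0.4329 0.0742] toolx [ 0.013  0.011 -1.   ] jawang 45.2 grip 0.118 F [ 0.2 -0.4 -0.7] q1,q6 [ 0.67 -0.12]
  delta [  -0.9 -334.9  324.4] spin -37.4
origin 167 102
```

View pics/g7.png

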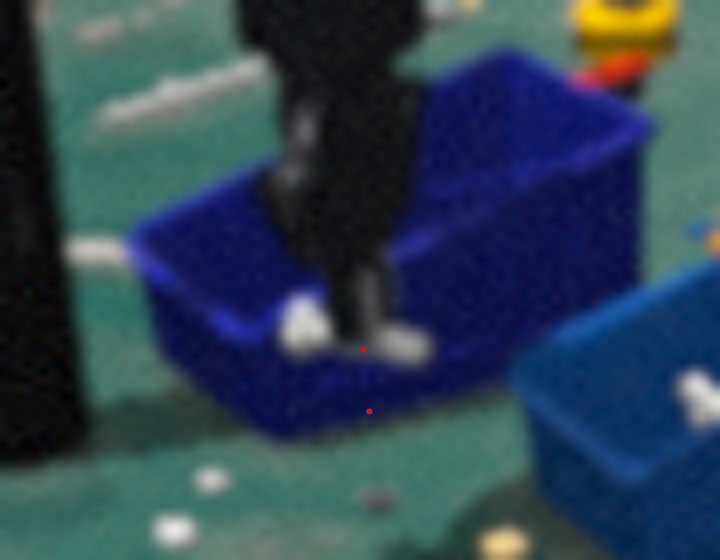

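The steel bolt is held at its middle. I'll carry it to line 2.

Call:
move_arm:
  steps:
    - {"delta_pos": [0,-28,27],"spin": -5,"jaw": -1}
    - {"delta_pos": [0,-56,54],"spin": -10,"jaw": -1}
    - {"delta_pos": [0,-84,81],"spin": -15,"jaw": -1}
    - {"delta_pos": [0,-112,108],"spin": -20,"jaw": -1}
    - {"delta_pos": [0,-140,135],"spin": -25,"jaw": -1}
    - {"delta_pos": [0,-168,162],"spin": -30,"jaw": -1}
    - {"delta_pos": [0,-196,189],"spin": -35,"jaw": -1}
    - {"delta_pos": [0,-224,216],"spin": -37,"jaw": -1}

```text
t: 7.57
position: [0.4958, 0.1194, 0.0684]
ee_rot: [0.709, 0.05, 0.702, -0.043]
contact_force: [-0.1, -0.0, -1.1]
gripper_width: 0.116
```

```bash
python3 - <<'E'
from h import *
plan([.4961,-.0334,.02],82.6)
E
```

```text
t 7.57 pos [0.4958 0.1194 0.0684] toolx [ 0.01   0.009 -1.   ] jawang 82.5 grip 0.116 F [-0.1 -0.  -1.1] q1,q6 [ 0.18 -1.26]
  delta [  47.  -151.9   19.9] spin -0.1
```

Call:
move_arm:
  steps:
    - {"delta_pos": [0,-40,5],"spin": 0,"jaw": -1}
    - {"delta_pos": [0,-80,10],"spin": 0,"jaw": -1}
    - {"delta_pos": [10,-120,15],"spin": 0,"jaw": -1}
    - {"delta_pos": [25,-152,20],"spin": 0,"jaw": -1}
    - {"delta_pos": [45,-152,20],"spin": 0,"jaw": -1}
    - {"delta_pos": [60,-152,20],"spin": 0,"jaw": -1}
    - {"delta_pos": [60,-152,20],"spin": 0,"jaw": -1}
    - {"delta_pos": [60,-152,20],"spin": 0,"jaw": -1}

```text
t: 8.23
position: [0.4954, -0.0333, 0.0061]
ee_rot: [0.708, 0.05, 0.703, -0.043]
contact_force: [0.1, -0.8, -0.5]
gripper_width: 0.115
```

```bash
python3 - <<'E'
from h import *
plan([.4961,-.0334,-.015],82.6);p,R=tool()
look("side",p+[0,0,.02],"p1.png",w=45,k=8,pts=[[.4961,-.0334,.008]])
E
```

```text
t 8.23 pos [ 0.4954 -0.0333  0.0061] toolx [ 0.007  0.009 -1.   ] jawang 82.5 grip 0.115 F [ 0.1 -0.8 -0.5] q1,q6 [-0.12 -1.57]
  delta [21.1 -0.2  0.6] spin -0.1
origin 239 189
```

View pics/p1.png

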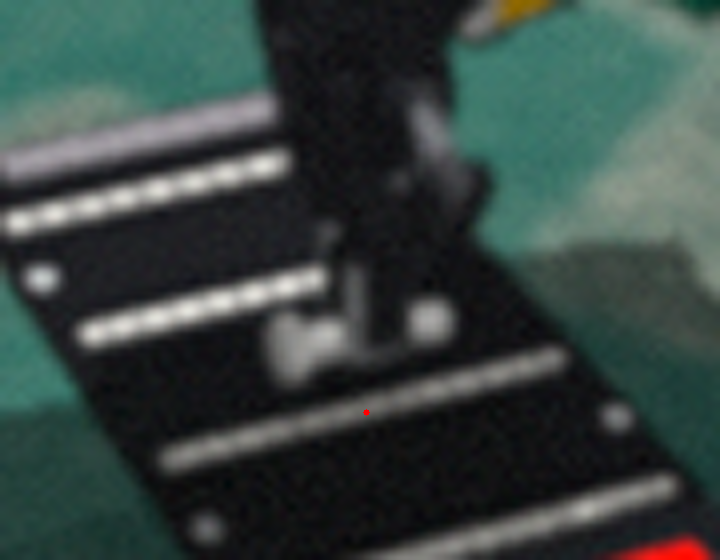

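Call:
move_arm:
  steps:
    - {"delta_pos": [6,0,0.5],"spin": 0,"jaw": -1}
    - {"delta_pos": [12,0,0.5],"spin": 0,"jaw": -1}
    - {"delta_pos": [17,0,0.5],"spin": 0,"jaw": -1}
    - {"delta_pos": [21,0,0.5],"spin": 0,"jaw": -1}
    - {"delta_pos": [21,0,0.5],"spin": 0,"jaw": -1}
    - {"delta_pos": [21,0,0.5],"spin": 0,"jaw": -1}
    - {"delta_pos": [21,0,0.5],"spin": 0,"jaw": -1}
    - {"delta_pos": [21,0,0.5],"spin": 0,"jaw": -1}

```text
t: 8.95
position: [0.497, -0.033, -0.0136]
ee_rot: [0.709, 0.05, 0.703, -0.043]
contact_force: [-0.3, 0.2, -0.3]
gripper_width: 0.119
```

Call:
move_arm:
  steps:
    - {"delta_pos": [1,0,0],"spin": 0,"jaw": -1}
    - {"delta_pos": [2,0,0],"spin": 0,"jaw": -1}
    - {"delta_pos": [2,0,0],"spin": 0,"jaw": -0.5}
    - {"delta_pos": [2,0,0],"spin": 0,"jaw": -0.2}
    - {"delta_pos": [2,0,0],"spin": 0,"jaw": -0.2}
    - {"delta_pos": [-10,0,0],"spin": 0,"jaw": -0.2}
    - {"delta_pos": [-40,0,0],"spin": 0,"jaw": -0.2}
    - {"delta_pos": [-80,0,0],"spin": 0,"jaw": -0.2}

```text
t: 9.62
position: [0.4946, -0.0335, 0.0658]
ee_rot: [0.707, 0.05, 0.704, -0.043]
contact_force: [0.7, 0.3, -0.6]
gripper_width: 0.4
```

```bash
python3 - <<'E'
from h import *
plan([.438,.2965,.05],9.5);p,R=tool()
look("side",[.496,-.033,0.02],"p2.png",w=45,k=8,pts=[[.4961,-.0334,.008]])
E
```

```text
t 9.62 pos [ 0.4946 -0.0335  0.0658] toolx [ 0.005  0.01  -1.   ] jawang 82.5 grip 0.4 F [ 0.7  0.3 -0.6] q1,q6 [-0.13 -1.57]
  delta [ 18.7 319.7 -99.2] spin 73.0
origin 239 191
```

View pics/p2.png

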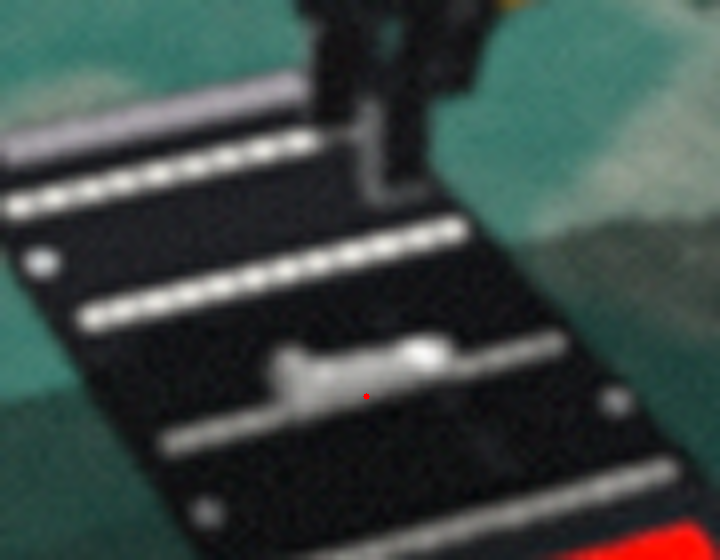

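The steel bolt is centred on line 2 (crop (366,365)). Next is the nylon bolt.

Call:
move_arm:
  steps:
    - {"delta_pos": [0,38,-12],"spin": 7,"jaw": 0}
    - {"delta_pos": [0,76,-24],"spin": 14,"jaw": 0.1}
    - {"delta_pos": [0,114,-36],"spin": 21,"jaw": 0.1}
    - {"delta_pos": [0,152,-48],"spin": 28,"jaw": 0.1}
    - {"delta_pos": [0,190,-60],"spin": 35,"jaw": 0.1}
    - {"delta_pos": [0,228,-72],"spin": 42,"jaw": 0.1}
    - {"delta_pos": [0,266,-84],"spin": 49,"jaw": 0.1}
    - {"delta_pos": [0,304,-96],"spin": 56,"jaw": 0.1}

```text
t: 10.33
position: [0.4476, 0.2542, 0.0787]
ee_rot: [0.622, 0.348, 0.615, -0.337]
contact_force: [1.0, 0.2, 0.3]
gripper_width: 0.549
```

```bash
python3 - <<'E'
from h import *
plan([.438,.2965,.02],9.8)
E
```

```text
t 10.33 pos [0.4476 0.2542 0.0787] toolx [ 0.017  0.009 -1.   ] jawang 32.1 grip 0.549 F [1.  0.2 0.3] q1,q6 [ 0.47 -0.09]
  delta [ 58.9  13.2 -41. ] spin 22.3
```

Call:
move_arm:
  steps:
    - {"delta_pos": [5,7,-20],"spin": 7,"jaw": 0.1}
    - {"delta_pos": [10,13,-41],"spin": 14,"jaw": 0.1}
    - {"delta_pos": [20,13,-41],"spin": 21,"jaw": 0.1}
    - {"delta_pos": [40,13,-41],"spin": 22,"jaw": 0.1}
    - {"delta_pos": [59,13,-41],"spin": 22,"jaw": 0.1}
    - {"delta_pos": [59,13,-41],"spin": 22,"jaw": 0.1}
    - {"delta_pos": [59,13,-41],"spin": 22,"jaw": 0.1}
    - {"delta_pos": [59,13,-41],"spin": 22,"jaw": 0.1}

```text
t: 11.0
position: [0.4384, 0.2966, 0.0215]
ee_rot: [0.545, 0.461, 0.539, -0.447]
contact_force: [0.4, 0.0, -0.1]
gripper_width: 0.549
```

```bash
python3 - <<'E'
from h import *
plan([.438,.2965,-.023],9.8)
p,R=tool();look("side",[.438,.2965,.03],"n1.png",w=40,k=8,pts=[[.438,.2965,.007]])
E
```

```text
t 11.0 pos [0.4384 0.2966 0.0215] toolx [ 0.018  0.009 -1.   ] jawang 10.1 grip 0.549 F [ 0.4  0.  -0.1] q1,q6 [0.55 0.37]
  delta [44.5 -1.3  0.3] spin 0.3
origin 172 145
```

View pics/n1.png

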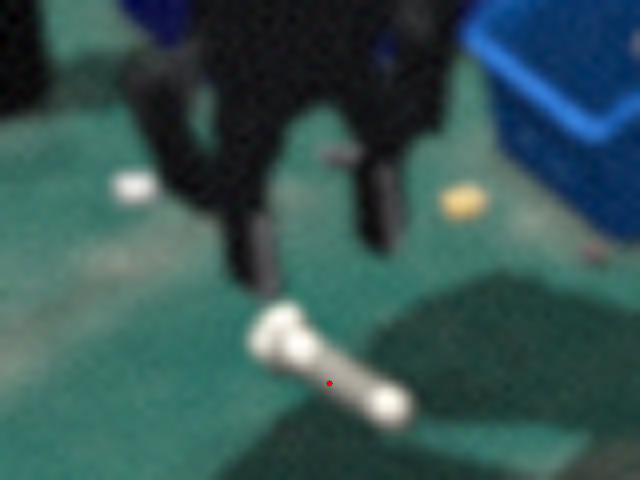

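Call:
move_arm:
  steps:
    - {"delta_pos": [15,-1,0],"spin": 0,"jaw": 0.1}
    - {"delta_pos": [30,-1,0],"spin": 0,"jaw": 0.1}
    - {"delta_pos": [40,-1,0],"spin": 0,"jaw": 0.1}
    - {"delta_pos": [45,-1,0],"spin": 0,"jaw": 0.1}
    - {"delta_pos": [45,-1,0],"spin": 0,"jaw": -1}
    - {"delta_pos": [45,-1,0],"spin": 0,"jaw": -1}
    - {"delta_pos": [45,-1,0],"spin": 0,"jaw": -1}
    - {"delta_pos": [45,-1,0],"spin": 0,"jaw": -1}

```text
t: 11.72
position: [0.4389, 0.2972, -0.0224]
ee_rot: [0.545, 0.462, 0.539, -0.447]
contact_force: [-0.4, -1.1, 2.7]
gripper_width: 0.144
```

Call:
move_arm:
  steps:
    - {"delta_pos": [0,0,0],"spin": 0,"jaw": -1}
    - {"delta_pos": [0,0,0],"spin": 0,"jaw": -1}
    - {"delta_pos": [0,0,0],"spin": 0,"jaw": -1}
    - {"delta_pos": [0,0,0],"spin": 0,"jaw": -1}
    - {"delta_pos": [-15,0,0],"spin": 0,"jaw": -1}
    - {"delta_pos": [-35,0,0],"spin": 0,"jaw": -1}
    - {"delta_pos": [-60,0,0],"spin": 0,"jaw": -1}
    - {"delta_pos": [-85,0,0],"spin": 0,"jaw": -1}

```text
t: 12.38
position: [0.4368, 0.2961, 0.0632]
ee_rot: [0.545, 0.461, 0.539, -0.447]
contact_force: [-0.8, 0.3, -0.8]
gripper_width: 0.141
```

```bash
python3 - <<'E'
from h import *
plan([.5064,.0408,.06],82.6)
p,R=tool();look("side",p,"n2.png",w=40,k=8,pts=[p+[0,0,.028]])
E
```

```text
t 12.38 pos [0.4368 0.2961 0.0632] toolx [ 0.019  0.01  -1.   ] jawang 10.1 grip 0.141 F [-0.8  0.3 -0.8] q1,q6 [0.55 0.37]
  delta [  2.   23.9 263.6] spin -72.5
origin 170 136
```

View pics/n2.png

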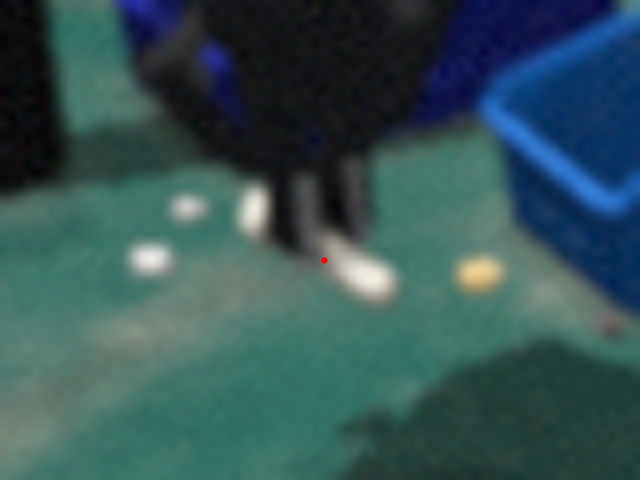

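The nylon bolt is held near its middle. I'll carry it to line 3.

Call:
move_arm:
  steps:
    - {"delta_pos": [0,3,32],"spin": -7,"jaw": -1}
    - {"delta_pos": [0,6,64],"spin": -14,"jaw": -1}
    - {"delta_pos": [0,9,96],"spin": -21,"jaw": -1}
    - {"delta_pos": [0,12,128],"spin": -28,"jaw": -1}
    - {"delta_pos": [0,15,160],"spin": -35,"jaw": -1}
    - {"delta_pos": [0,18,192],"spin": -42,"jaw": -1}
    - {"delta_pos": [0,21,224],"spin": -49,"jaw": -1}
    - {"delta_pos": [0,24,250],"spin": -56,"jaw": -1}

```text
t: 13.1
position: [0.5062, 0.0534, 0.0673]
ee_rot: [0.699, 0.156, 0.683, -0.143]
contact_force: [0.0, 0.8, -0.6]
gripper_width: 0.143
```

```bash
python3 - <<'E'
from h import *
plan([.5064,.0408,.01],82.6)
E
```

```text
t 13.1 pos [0.5062 0.0534 0.0673] toolx [ 0.025  0.013 -1.   ] jawang 65.5 grip 0.143 F [ 0.   0.8 -0.6] q1,q6 [ 0.05 -1.1 ]
  delta [ 57.1 -12.7   4.5] spin -17.1
```

Call:
move_arm:
  steps:
    - {"delta_pos": [0,-6,2],"spin": -6,"jaw": -1}
    - {"delta_pos": [10,-12.5,4.5],"spin": -12,"jaw": -1}
    - {"delta_pos": [20,-12.5,4.5],"spin": -17,"jaw": -1}
    - {"delta_pos": [35,-12.5,4.5],"spin": -17,"jaw": -1}
    - {"delta_pos": [50,-12.5,4.5],"spin": -17,"jaw": -1}
    - {"delta_pos": [57,-12.5,4.5],"spin": -17,"jaw": -1}
    - {"delta_pos": [57,-12.5,4.5],"spin": -17,"jaw": -1}
    - {"delta_pos": [57,-12.5,4.5],"spin": -17,"jaw": -1}

```text
t: 13.77
position: [0.5065, 0.041, 0.0102]
ee_rot: [0.714, 0.051, 0.697, -0.041]
contact_force: [0.5, -1.3, -0.3]
gripper_width: 0.141
```

```bash
python3 - <<'E'
from h import *
plan([.5064,.0408,-.015],82.6)
look("side",[.5064,.0408,.02],"n3.png",w=45,k=8,pts=[[.5064,.0408,.008]])
E
```

```text
t 13.77 pos [0.5065 0.041  0.0102] toolx [ 0.024  0.013 -1.   ] jawang 82.6 grip 0.141 F [ 0.5 -1.3 -0.3] q1,q6 [ 0.02 -1.42]
  delta [25.2 -0.6 -0.6] spin -0.0
origin 228 176
```

View pics/n3.png

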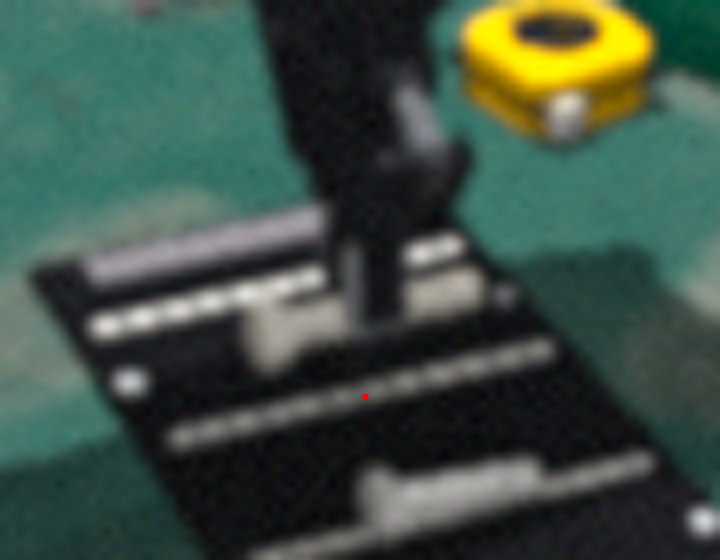

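Call:
move_arm:
  steps:
    - {"delta_pos": [8,0,-0.5],"spin": 0,"jaw": -1}
    - {"delta_pos": [16,0,-0.5],"spin": 0,"jaw": -1}
    - {"delta_pos": [22,0,-0.5],"spin": 0,"jaw": -1}
    - {"delta_pos": [25,0,-0.5],"spin": 0,"jaw": -1}
    - {"delta_pos": [25.5,0,-0.5],"spin": 0,"jaw": -1}
    - {"delta_pos": [25.5,0,-0.5],"spin": 0,"jaw": -1}
    - {"delta_pos": [25.5,0,-0.5],"spin": 0,"jaw": -1}
    - {"delta_pos": [25.5,0,-0.5],"spin": 0,"jaw": -1}

```text
t: 14.48
position: [0.5068, 0.0414, -0.0145]
ee_rot: [0.714, 0.051, 0.697, -0.041]
contact_force: [-4.2, 0.1, 8.9]
gripper_width: 0.137
```

Contact is felt at about 9 N, so I'll release and rise.

Call:
move_arm:
  steps:
    - {"delta_pos": [0,0,0],"spin": 0,"jaw": -0.5}
    - {"delta_pos": [0,0,0],"spin": 0,"jaw": -0.2}
    - {"delta_pos": [0,0,0],"spin": 0,"jaw": -0.2}
    - {"delta_pos": [0,0,0],"spin": 0,"jaw": -0.2}
    - {"delta_pos": [-15,0,0],"spin": 0,"jaw": -0.2}
    - {"delta_pos": [-45,0,0],"spin": 0,"jaw": -0.2}
    - {"delta_pos": [-80,0,0],"spin": 0,"jaw": -0.2}
    - {"delta_pos": [-110,0,0],"spin": 0,"jaw": -0.2}

```text
t: 15.15
position: [0.5039, 0.04, 0.0971]
ee_rot: [0.714, 0.051, 0.697, -0.041]
contact_force: [0.2, 0.3, 0.0]
gripper_width: 0.4
```

```bash
python3 - <<'E'
from h import *
plan([.521,-.384,.06],4)
look("side",[.5064,.0408,.02],"n4.png",w=45,k=8,pts=[[.5064,.0408,.008]])
E
```

```text
t 15.15 pos [0.5039 0.04   0.0971] toolx [ 0.025  0.013 -1.   ] jawang 82.6 grip 0.4 F [0.2 0.3 0. ] q1,q6 [ 0.02 -1.42]
  delta [  32.1 -418.7   71.2] spin 78.6
origin 228 176
```

View pics/n4.png

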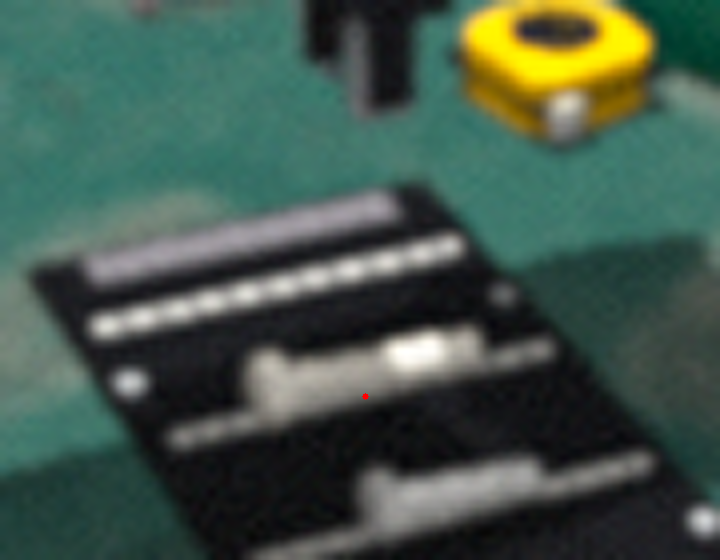

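Call:
move_arm:
  steps:
    - {"delta_pos": [0,-40,7],"spin": 7,"jaw": 0.2}
    - {"delta_pos": [0,-80,14],"spin": 14,"jaw": 0.2}
    - {"delta_pos": [0,-120,21],"spin": 21,"jaw": 0.2}
    - {"delta_pos": [0,-160,28],"spin": 28,"jaw": 0.2}
    - {"delta_pos": [0,-200,35],"spin": 35,"jaw": 0.2}
    - {"delta_pos": [0,-240,42],"spin": 42,"jaw": 0.2}
    - {"delta_pos": [0,-280,49],"spin": 49,"jaw": 0.2}
    - {"delta_pos": [0,-320,56],"spin": 56,"jaw": 0.2}

```text
t: 15.87
position: [0.5199, -0.2867, 0.0993]
ee_rot: [0.607, 0.384, 0.593, -0.364]
contact_force: [0.0, 0.4, -0.2]
gripper_width: 0.598
```

```bash
python3 - <<'E'
from h import *
plan([.521,-.384,.03],4)
E
```

```text
t 15.87 pos [ 0.5199 -0.2867  0.0993] toolx [ 0.032  0.013 -0.999] jawang 26.2 grip 0.598 F [ 0.   0.4 -0.2] q1,q6 [-0.56 -1.02]
  delta [ 68.  -44.3  87.6] spin 22.2
```

Call:
move_arm:
  steps:
    - {"delta_pos": [0,-15,30],"spin": 7,"jaw": 0.2}
    - {"delta_pos": [10,-30,60],"spin": 14,"jaw": 0.2}
    - {"delta_pos": [25,-44,88],"spin": 21,"jaw": 0.2}
    - {"delta_pos": [45,-44,88],"spin": 22,"jaw": 0.2}
    - {"delta_pos": [60,-44,88],"spin": 22,"jaw": 0.2}
    - {"delta_pos": [68,-44,88],"spin": 22,"jaw": 0.2}
    - {"delta_pos": [68,-44,88],"spin": 22,"jaw": 0.2}
    - {"delta_pos": [68,-44,88],"spin": 22,"jaw": 0.2}

```text
t: 16.53
position: [0.5217, -0.3834, 0.0303]
ee_rot: [0.523, 0.492, 0.513, -0.47]
contact_force: [-0.4, 0.5, 0.7]
gripper_width: 0.6
```

```bash
python3 - <<'E'
from h import *
plan([.521,-.384,-.023],4)
look("side",[.521,-.384,.04],"c1.png",w=60,k=6,pts=[[.521,-.384,.016]])
E
```

```text
t 16.53 pos [ 0.5217 -0.3834  0.0303] toolx [ 0.032  0.013 -0.999] jawang 4.3 grip 0.6 F [-0.4  0.5  0.7] q1,q6 [-0.69 -0.77]
  delta [53.2 -2.5  1.2] spin 0.3
origin 331 255
```

View pics/c1.png

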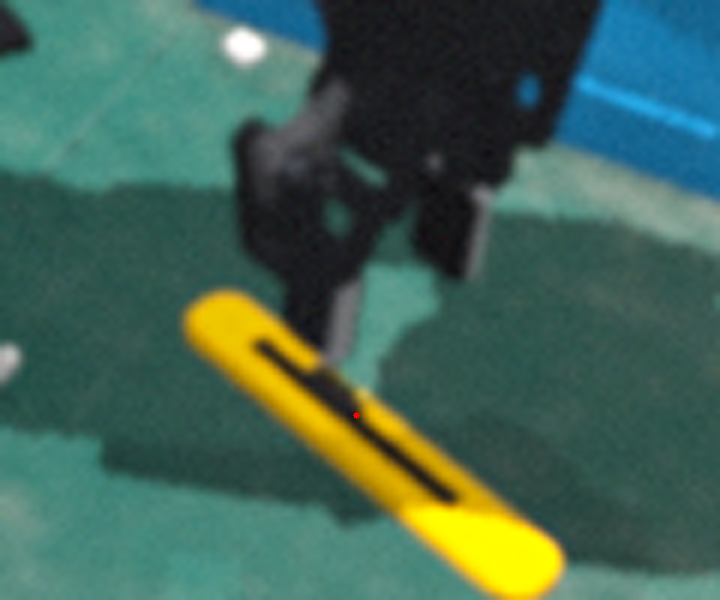

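```bash
python3 - <<'E'
from h import *
c=ctrl.camera("side");hsv=cv2.cvtColor(c["frame"],cv2.COLOR_BGR2HSV)
m=((hsv[...,0]>18)&(hsv[...,0]<35)&(hsv[...,1]>140)&(hsv[...,2]>90)).astype(np.uint8)
M=np.zeros_like(m);M[295:365,355:430]=m[295:365,355:430]
q=np.argwhere(M)[:,::-1]
for z in(.0,.008,.016):
    P=ray(c,q,z)[:,:2]*1000;r=cv2.minAreaRect(P.astype(np.float32));print(z,np.round(r,1) if 0 else r,P.max(0),P.min(0))
E
```

```text
0.0 ((528.851806640625, -381.72247314453125), (33.88920211791992, 148.8040771484375), 3.8296263217926025) [ 549.88084808 -307.23702345] [ 508.4956805  -456.28168799]
0.008 ((522.6494140625, -386.4337158203125), (33.452789306640625, 146.88796997070312), 3.8296191692352295) [ 543.4076565  -312.90735215] [ 502.5553967  -460.03280105]
0.016 ((516.447021484375, -391.1448974609375), (33.016395568847656, 144.9718475341797), 3.8296117782592773) [ 536.93446493 -318.57768084] [ 496.61511291 -463.78391411]
```

Call:
move_arm:
  steps:
    - {"delta_pos": [20,-2,3],"spin": 0,"jaw": 0.2}
    - {"delta_pos": [40,-2,3],"spin": 0,"jaw": 0.2}
    - {"delta_pos": [50,-2,3],"spin": 0,"jaw": 0.2}
    - {"delta_pos": [53,-2,3],"spin": 0,"jaw": 0.2}
    - {"delta_pos": [53,-2,3],"spin": 0,"jaw": -0.5}
    - {"delta_pos": [53,-2,3],"spin": 0,"jaw": -1}
    - {"delta_pos": [53,-2,3],"spin": 0,"jaw": -1}
    - {"delta_pos": [53,-2,3],"spin": 0,"jaw": -1}
  squeeze: 60

```text
t: 17.3
position: [0.5227, -0.3869, -0.0201]
ee_rot: [0.525, 0.492, 0.512, -0.47]
contact_force: [-0.5, 1.3, 5.3]
gripper_width: 0.08
```

Call:
move_arm:
  steps:
    - {"delta_pos": [0,0,0],"spin": 0,"jaw": -1}
    - {"delta_pos": [0,0,0],"spin": 0,"jaw": -1}
    - {"delta_pos": [0,0,0],"spin": 0,"jaw": -1}
    - {"delta_pos": [0,0,0],"spin": 0,"jaw": -1}
    - {"delta_pos": [-15,0,0],"spin": 0,"jaw": -1}
    - {"delta_pos": [-40,0,0],"spin": 0,"jaw": -1}
    - {"delta_pos": [-75,0,0],"spin": 0,"jaw": -1}
    - {"delta_pos": [-105,0,0],"spin": 0,"jaw": -1}

```text
t: 17.97
position: [0.5188, -0.3879, 0.0874]
ee_rot: [0.525, 0.492, 0.512, -0.47]
contact_force: [0.5, -0.7, -0.9]
gripper_width: 0.074
```

```bash
python3 - <<'E'
from h import *
plan([.5155,.1154,.09],82.6)
p,R=tool();look("side",p,"c2.png",w=60,k=6,pts=[p+[0,0,.028]])
E
```

```text
t 17.97 pos [ 0.5188 -0.3879  0.0874] toolx [ 0.035  0.011 -0.999] jawang 4.3 grip 0.074 F [ 0.5 -0.7 -0.9] q1,q6 [-0.7  -0.78]
  delta [   2.8   34.3 -502.1] spin -78.3
origin 336 238
```

View pics/c2.png

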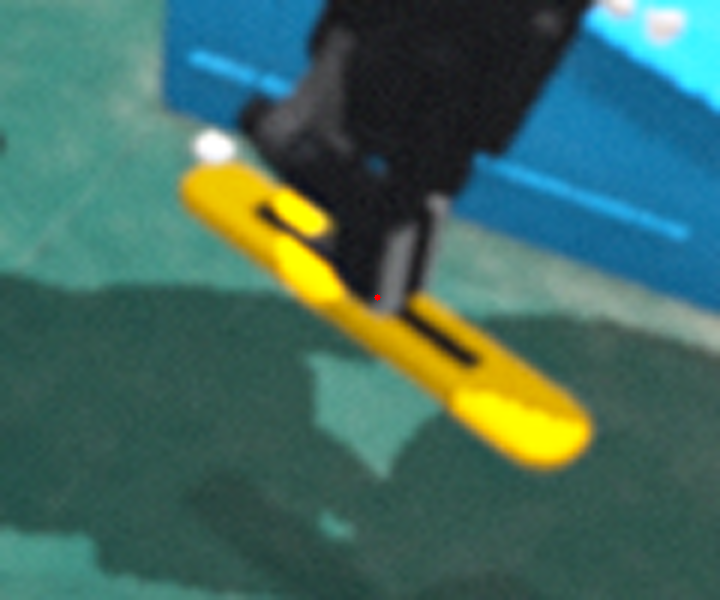

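The jaw reading is only about 7 mm, so the grip is on the narrow slide and too high. I'll set the cutter down and grip its body lower.

Call:
move_arm:
  steps:
    - {"delta_pos": [30,0,0],"spin": 0,"jaw": -1}
    - {"delta_pos": [60,0,0],"spin": 0,"jaw": -1}
    - {"delta_pos": [85,0,0],"spin": 0,"jaw": -1}
    - {"delta_pos": [100,0,0],"spin": 0,"jaw": -1}
    - {"delta_pos": [106,0,0],"spin": 0,"jaw": -1}
    - {"delta_pos": [106,0,0],"spin": 0,"jaw": -1}
    - {"delta_pos": [106,0,0],"spin": 0,"jaw": -1}
    - {"delta_pos": [106,0,0],"spin": 0,"jaw": -1}

```text
t: 18.68
position: [0.5257, -0.3895, -0.0095]
ee_rot: [0.528, 0.492, 0.508, -0.469]
contact_force: [-0.7, 1.4, 0.1]
gripper_width: 0.075
```

Call:
move_arm:
  steps:
    - {"delta_pos": [0,0,0],"spin": 0,"jaw": 0.2}
    - {"delta_pos": [0,0,0],"spin": 0,"jaw": 0.2}
    - {"delta_pos": [0,0,0],"spin": 0,"jaw": 0.2}
    - {"delta_pos": [0,0,0],"spin": 0,"jaw": 0.2}
    - {"delta_pos": [0,0,0],"spin": 0,"jaw": 0.2}
    - {"delta_pos": [0,0,0],"spin": 0,"jaw": 0.2}
    - {"delta_pos": [0,0,0],"spin": 0,"jaw": 0.2}
    - {"delta_pos": [0,0,0],"spin": 0,"jaw": 0.2}

```text
t: 19.35
position: [0.5257, -0.3895, -0.0096]
ee_rot: [0.528, 0.492, 0.508, -0.469]
contact_force: [-0.0, -0.1, -1.0]
gripper_width: 0.602
```

```bash
python3 - <<'E'
from h import *
plan([.521,-.386,-.029],4)
p,R=tool();look("side",p,"c3.png",w=50,k=7,pts=[])
E
```

```text
t 19.35 pos [ 0.5257 -0.3895 -0.0096] toolx [ 0.043  0.004 -0.999] jawang 4.3 grip 0.602 F [-0.  -0.1 -1. ] q1,q6 [-0.69 -0.78]
  delta [19.2 -5.2 -3.8] spin 0.3
origin 341 283
```

View pics/c3.png

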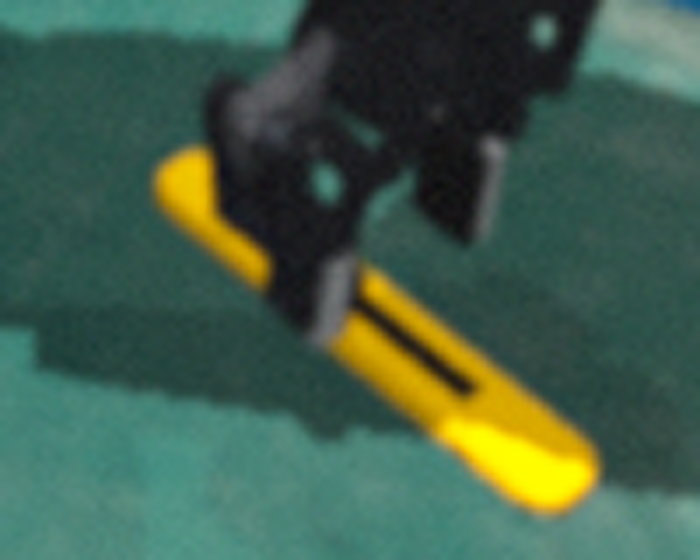

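```bash
python3 - <<'E'
from h import *
s=ctrl.observe();print({k:np.round(s[k],3).tolist() for k in("joint_positions","joint_torque","joint_vel","contact_force","wrist_torque")})
for n in("side","top"): cv2.imwrite(f"pics/c4{n}.png",ctrl.camera(n)["frame"])
E
```

```text
{'joint_positions': [-0.692, 0.183, 1.72, 0.033, 1.209, -0.778], 'joint_torque': [0.002, -72.794, -57.166, 0.142, -0.145, -0.0], 'joint_vel': [-0.001, -0.0, 0.001, 0.0, 0.0, 0.0], 'contact_force': [0.511, 0.517, -0.108], 'wrist_torque': [-0.039, 0.059, -0.039]}
```

View pics/c4side.png

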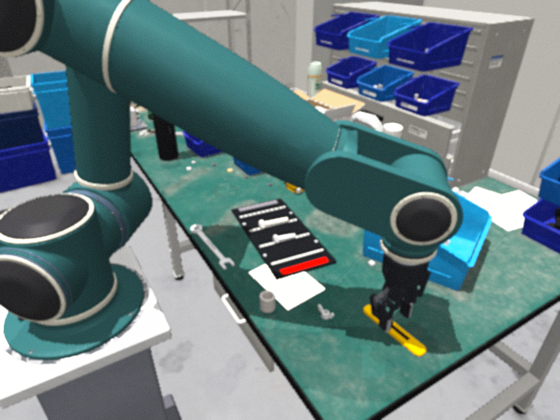

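View pics/c4top.png

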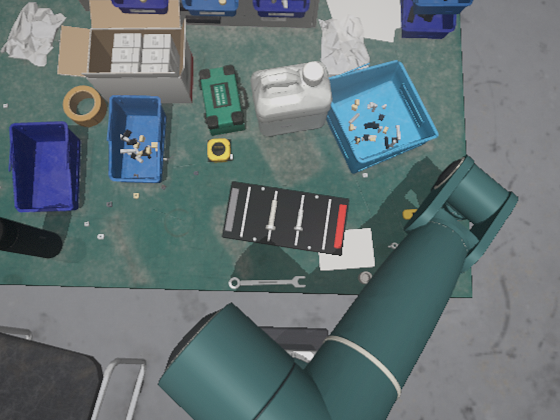

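```bash
cat >> h.py <<'E'
def cutter_side():
    c=ctrl.camera("side");hsv=cv2.cvtColor(c["frame"],cv2.COLOR_BGR2HSV)
    m=((hsv[...,0]>18)&(hsv[...,0]<35)&(hsv[...,1]>140)&(hsv[...,2]>90)).astype(np.uint8)
    q=np.argwhere(m)[:,::-1];q=q[(q[:,0]>340)&(q[:,1]>280)]
    P=ray(c,q,.010)[:,:2]*1000;r=cv2.minAreaRect(P.astype(np.float32));print(r,P.max(0),P.min(0))
E
python3 -c "
from h import *
cutter_side();plan([.521,-.386,-.026],4)"
```

```text
((522.3216552734375, -390.5137023925781), (32.59699630737305, 146.59127807617188), 4.4178595542907715) [ 543.19536361 -317.52111659] [ 502.52599485 -463.75023413]
t 19.55 pos [ 0.5257 -0.3895 -0.0096] toolx [ 0.043  0.004 -0.999] jawang 4.3 grip 0.6 F [ 0.3 -0.4 -0.2] q1,q6 [-0.69 -0.78]
  delta [16.2 -5.1 -3.8] spin 0.3
```

Call:
move_arm:
  steps:
    - {"delta_pos": [4,-2,0],"spin": 0,"jaw": 0.2}
    - {"delta_pos": [8,-2,0],"spin": 0,"jaw": 0.2}
    - {"delta_pos": [12,-2,0],"spin": 0,"jaw": 0.2}
    - {"delta_pos": [16,-2,0],"spin": 0,"jaw": 0.2}
    - {"delta_pos": [16,-2,0],"spin": 0,"jaw": 0.2}
    - {"delta_pos": [16,-2,0],"spin": 0,"jaw": 0.2}
    - {"delta_pos": [16,-2,0],"spin": 0,"jaw": 0.2}
    - {"delta_pos": [16,-2,0],"spin": 0,"jaw": 0.2}

```text
t: 20.22
position: [0.5245, -0.3897, -0.0254]
ee_rot: [0.528, 0.492, 0.508, -0.469]
contact_force: [0.3, 0.6, -1.4]
gripper_width: 0.601
```

```bash
python3 - <<'E'
from h import *
plan([.521,-.3895,-.029],4)
p,R=tool();look("side",p,"c5.png",w=50,k=7,pts=[])
E
```

```text
t 20.22 pos [ 0.5245 -0.3897 -0.0254] toolx [ 0.043  0.004 -0.999] jawang 4.3 grip 0.601 F [ 0.3  0.6 -1.4] q1,q6 [-0.69 -0.78]
  delta [ 3.5 -3.6 -0.5] spin 0.3
origin 340 289
```

View pics/c5.png

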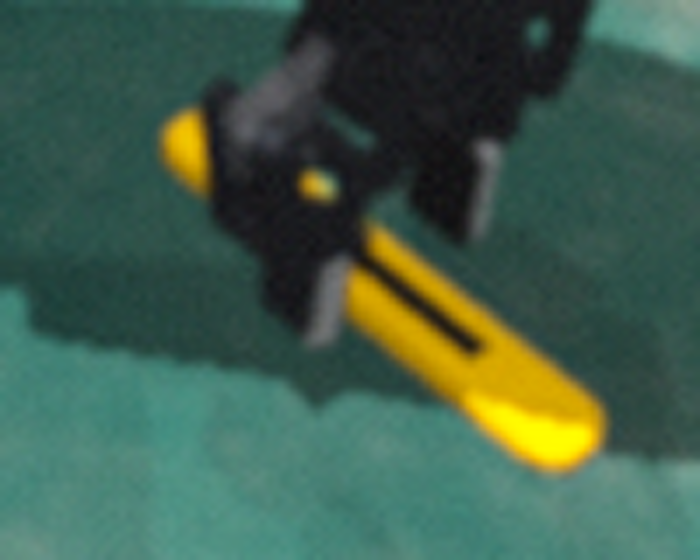

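The fingers straddle the body, with the near tip at (320,340) in front of it. I'll close now.

Call:
move_arm:
  steps:
    - {"delta_pos": [2,-2,0],"spin": 0,"jaw": 0.2}
    - {"delta_pos": [2,-2,0],"spin": 0,"jaw": -1}
    - {"delta_pos": [2,-2,0],"spin": 0,"jaw": -1}
    - {"delta_pos": [2,-2,0],"spin": 0,"jaw": -1}
    - {"delta_pos": [2,-2,0],"spin": 0,"jaw": -1}
    - {"delta_pos": [2,-2,0],"spin": 0,"jaw": -1}
    - {"delta_pos": [2,-2,0],"spin": 0,"jaw": -1}
    - {"delta_pos": [2,-2,0],"spin": 0,"jaw": -1}

```text
t: 20.93
position: [0.5227, -0.39, -0.0271]
ee_rot: [0.529, 0.492, 0.508, -0.469]
contact_force: [-1.9, 0.6, 4.5]
gripper_width: 0.289
```

Call:
move_arm:
  steps:
    - {"delta_pos": [0,0,0],"spin": 0,"jaw": -1}
    - {"delta_pos": [-10,0,0],"spin": 0,"jaw": -1}
    - {"delta_pos": [-30,0,0],"spin": 0,"jaw": -1}
    - {"delta_pos": [-55,0,0],"spin": 0,"jaw": -1}
    - {"delta_pos": [-85,0,0],"spin": 0,"jaw": -1}
    - {"delta_pos": [-110,0,0],"spin": 0,"jaw": -1}
    - {"delta_pos": [-110,0,0],"spin": 0,"jaw": -1}
    - {"delta_pos": [-110,0,0],"spin": 0,"jaw": -1}

```text
t: 21.6
position: [0.5184, -0.3909, 0.0849]
ee_rot: [0.53, 0.492, 0.507, -0.469]
contact_force: [-0.9, 0.2, -1.5]
gripper_width: 0.287
```

```bash
python3 - <<'E'
from h import *
plan([.5155,.1154,.07],82.6)
p,R=tool();look("side",p,"c6.png",w=60,k=6,pts=[p+[0,0,.028]])
E
```

```text
t 21.6 pos [ 0.5184 -0.3909  0.0849] toolx [ 0.045  0.002 -0.999] jawang 4.3 grip 0.287 F [-0.9  0.2 -1.5] q1,q6 [-0.7  -0.78]
  delta [  15.7   34.2 -505.1] spin -78.3
origin 336 240
```

View pics/c6.png

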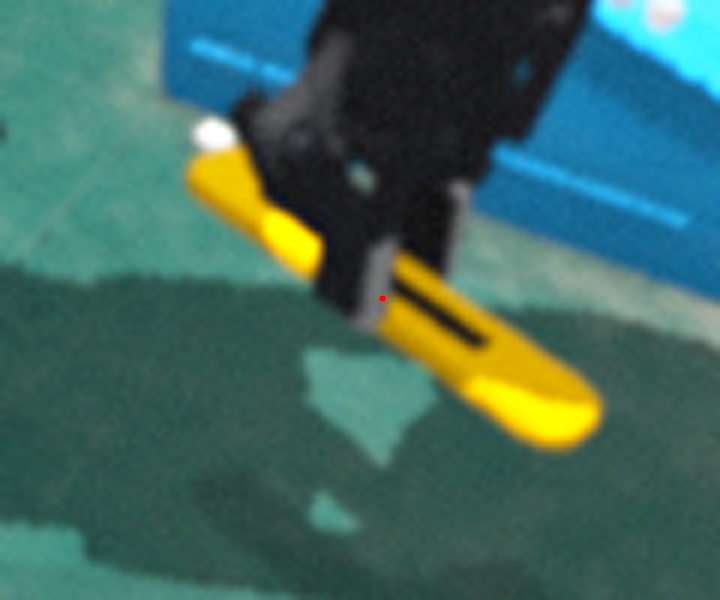

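```bash
python3 -c "
from h import *
c=ctrl.camera('top');print(ray(c,[[361,169],[436,133]],.165).round(3),ray(c,[[361,169]],0).round(3),ray(c,[[262,135],[325,128]],0.02).round(3))"
```

```text
[[ 0.6   -0.177  0.165]
 [ 0.698 -0.364  0.165]] [[ 0.646 -0.205  0.   ]] [[ 0.732  0.076  0.02 ]
 [ 0.757 -0.101  0.02 ]]
```

The light blue bin's corner is at about (0.60 to 0.65, -0.19), so I'll swing nearer the robot when passing it.

Call:
move_arm:
  steps:
    - {"delta_pos": [0,-23,-33],"spin": 0,"jaw": -1}
    - {"delta_pos": [0,-46,-66],"spin": 0,"jaw": -1}
    - {"delta_pos": [0,-65,-100],"spin": -4,"jaw": -1}
    - {"delta_pos": [0,-70,-140],"spin": -9,"jaw": -1}
    - {"delta_pos": [0,-70,-180],"spin": -14,"jaw": -1}
    - {"delta_pos": [0,-70,-220],"spin": -20,"jaw": -1}
    - {"delta_pos": [0,-68,-260],"spin": -27,"jaw": -1}
    - {"delta_pos": [0,-60,-300],"spin": -34,"jaw": -1}

```text
t: 22.37
position: [0.4338, -0.0937, 0.0787]
ee_rot: [0.649, 0.315, 0.625, -0.299]
contact_force: [1.6, -0.3, -0.4]
gripper_width: 0.288
```

```bash
python3 - <<'E'
from h import *
plan([.5155,.1154,.07],82.6)
E
```

```text
t 22.37 pos [ 0.4338 -0.0937  0.0787] toolx [ 0.041  0.005 -0.999] jawang 38.6 grip 0.288 F [ 1.6 -0.3 -0.4] q1,q6 [-0.28 -0.96]
  delta [  13.1  193.9 -112.8] spin -44.0
```

Call:
move_arm:
  steps:
    - {"delta_pos": [0,30,-17],"spin": -7,"jaw": -1}
    - {"delta_pos": [0,60,-35],"spin": -14,"jaw": -1}
    - {"delta_pos": [0,90,-52],"spin": -21,"jaw": -1}
    - {"delta_pos": [0,120,-70],"spin": -28,"jaw": -1}
    - {"delta_pos": [0,150,-87],"spin": -35,"jaw": -1}
    - {"delta_pos": [0,180,-104],"spin": -42,"jaw": -1}
    - {"delta_pos": [0,194,-113],"spin": -44,"jaw": -1}
    - {"delta_pos": [0,194,-113],"spin": -44,"jaw": -1}

```text
t: 23.03
position: [0.5148, 0.1184, 0.0815]
ee_rot: [0.719, 0.046, 0.692, -0.041]
contact_force: [-0.4, -0.8, -1.4]
gripper_width: 0.283
```

```bash
python3 - <<'E'
from h import *
plan([.5155,.1154,.01],82.6)
look("side",[.5155,.1154,.03],"c7.png",w=55,k=7,pts=[[.5155,.1154,.008]])
E
```

```text
t 23.03 pos [0.5148 0.1184 0.0815] toolx [ 0.038  0.005 -0.999] jawang 82.9 grip 0.283 F [-0.4 -0.8 -1.4] q1,q6 [ 0.18 -1.27]
  delta [71.4 -3.6 -1.6] spin 0.3
origin 207 150
```

View pics/c7.png

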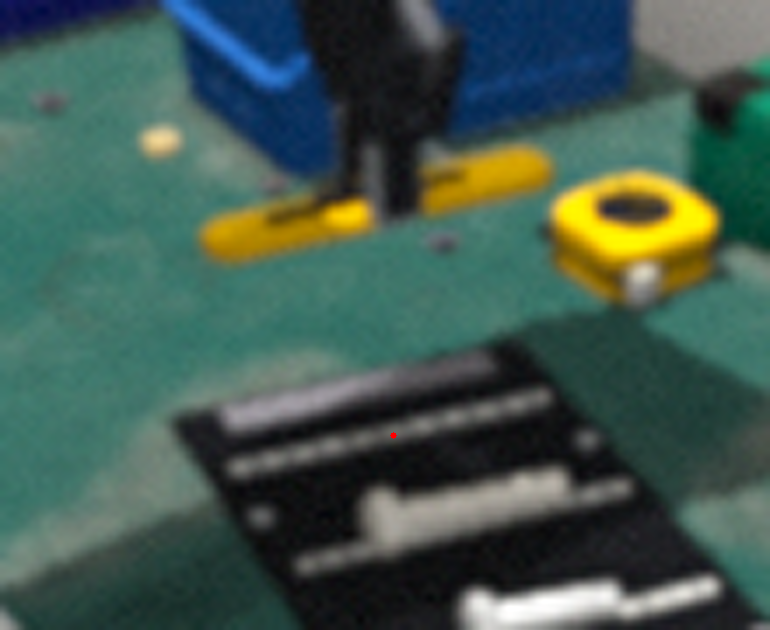

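Call:
move_arm:
  steps:
    - {"delta_pos": [20,-3.5,-1.5],"spin": 0,"jaw": -1}
    - {"delta_pos": [40,-3.5,-1.5],"spin": 0,"jaw": -1}
    - {"delta_pos": [60,-3.5,-1.5],"spin": 0,"jaw": -1}
    - {"delta_pos": [75,-3.5,-1.5],"spin": 0,"jaw": -1}
    - {"delta_pos": [80,-3.5,-1.5],"spin": 0,"jaw": -1}
    - {"delta_pos": [80,-3.5,-1.5],"spin": 0,"jaw": -1}
    - {"delta_pos": [80,-3.5,-1.5],"spin": 0,"jaw": -1}
    - {"delta_pos": [80,-3.5,-1.5],"spin": 0,"jaw": -1}

```text
t: 23.75
position: [0.5159, 0.1137, 0.0025]
ee_rot: [0.719, 0.048, 0.692, -0.043]
contact_force: [0.3, 0.5, -0.1]
gripper_width: 0.288
```

```bash
python3 - <<'E'
from h import *
plan([.5155,.1154,-.018],82.6)
E
```

```text
t 23.75 pos [0.5159 0.1137 0.0025] toolx [ 0.039  0.005 -0.999] jawang 82.7 grip 0.288 F [ 0.3  0.5 -0.1] q1,q6 [ 0.17 -1.27]
  delta [20.5  1.4 -1.4] spin 0.1
```

Call:
move_arm:
  steps:
    - {"delta_pos": [6,1.5,-1.5],"spin": 0,"jaw": -1}
    - {"delta_pos": [12,1.5,-1.5],"spin": 0,"jaw": -1}
    - {"delta_pos": [16,1.5,-1.5],"spin": 0,"jaw": -1}
    - {"delta_pos": [19,1.5,-1.5],"spin": 0,"jaw": -1}
    - {"delta_pos": [20.5,1.5,-1.5],"spin": 0,"jaw": -1}
    - {"delta_pos": [20.5,1.5,-1.5],"spin": 0,"jaw": -1}
    - {"delta_pos": [20.5,1.5,-1.5],"spin": 0,"jaw": -1}
    - {"delta_pos": [20.5,1.5,-1.5],"spin": 0,"jaw": -1}

```text
t: 24.42
position: [0.5154, 0.1155, -0.0179]
ee_rot: [0.719, 0.048, 0.692, -0.043]
contact_force: [-1.2, -0.4, 1.2]
gripper_width: 0.286
```

Call:
move_arm:
  steps:
    - {"delta_pos": [0.5,0,0],"spin": 0,"jaw": -0.2}
    - {"delta_pos": [0.5,0,0],"spin": 0,"jaw": 0.1}
    - {"delta_pos": [0.5,0,0],"spin": 0,"jaw": 0.1}
    - {"delta_pos": [0.5,0,0],"spin": 0,"jaw": 0.1}
    - {"delta_pos": [-15,0,0],"spin": 0,"jaw": 0.1}
    - {"delta_pos": [-45,0,0],"spin": 0,"jaw": 0.1}
    - {"delta_pos": [-80,0,0],"spin": 0,"jaw": 0.1}
    - {"delta_pos": [-110,0,0],"spin": 0,"jaw": 0.1}

```text
t: 25.08
position: [0.5109, 0.115, 0.0938]
ee_rot: [0.719, 0.048, 0.692, -0.043]
contact_force: [1.4, -0.7, 0.8]
gripper_width: 0.552
```

```bash
python3 - <<'E'
from h import *
plan([.433,-.292,.07],15.7)
look("side",[.5155,.1154,.0],"c8.png",w=55,k=7,pts=[[.5155,.1154,.008]])
E
```

```text
t 25.08 pos [0.5109 0.115  0.0938] toolx [ 0.039  0.005 -0.999] jawang 82.7 grip 0.552 F [ 1.4 -0.7  0.8] q1,q6 [ 0.17 -1.27]
  delta [  18.8 -413.8  -26.2] spin 67.0
origin 207 159
```

View pics/c8.png

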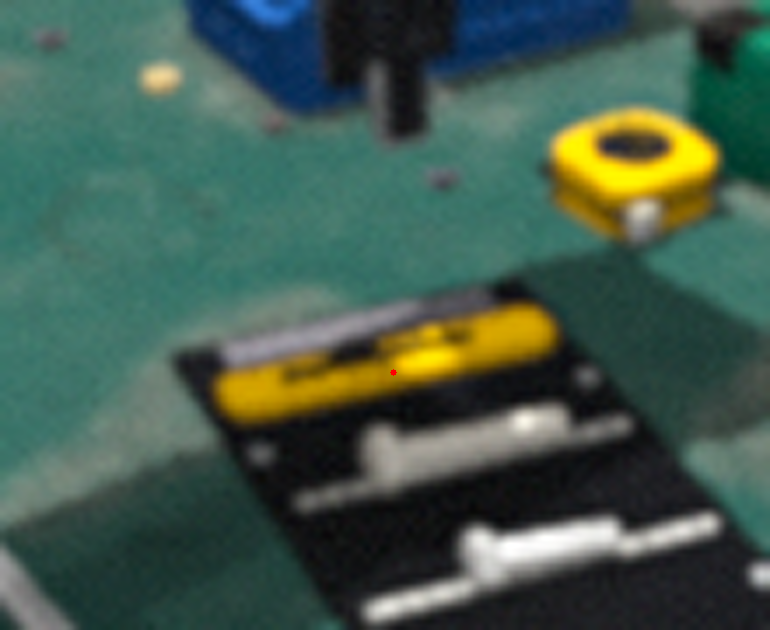

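Call:
move_arm:
  steps:
    - {"delta_pos": [0,-41,-3],"spin": 7,"jaw": 0.1}
    - {"delta_pos": [0,-82,-6],"spin": 14,"jaw": 0.1}
    - {"delta_pos": [0,-123,-9],"spin": 21,"jaw": 0.1}
    - {"delta_pos": [0,-164,-11],"spin": 28,"jaw": 0.1}
    - {"delta_pos": [0,-205,-13],"spin": 35,"jaw": 0.1}
    - {"delta_pos": [0,-246,-16],"spin": 42,"jaw": 0.1}
    - {"delta_pos": [0,-287,-19],"spin": 49,"jaw": 0.1}
    - {"delta_pos": [0,-328,-22],"spin": 56,"jaw": 0.1}

```text
t: 25.8
position: [0.4489, -0.209, 0.0954]
ee_rot: [0.614, 0.383, 0.587, -0.362]
contact_force: [0.7, 0.4, 0.5]
gripper_width: 0.55
```

```bash
python3 - <<'E'
from h import *
plan([.433,-.292,.025],15.7)
E
```

```text
t 25.8 pos [ 0.4489 -0.209   0.0954] toolx [ 0.047  0.006 -0.999] jawang 26.4 grip 0.55 F [0.7 0.4 0.5] q1,q6 [-0.51 -0.97]
  delta [ 69.1 -54.1  66.2] spin 10.7
```

Call:
move_arm:
  steps:
    - {"delta_pos": [0,-20,25],"spin": 5,"jaw": 0.1}
    - {"delta_pos": [0,-40,50],"spin": 10,"jaw": 0.1}
    - {"delta_pos": [10,-54,66],"spin": 11,"jaw": 0.1}
    - {"delta_pos": [35,-54,66],"spin": 11,"jaw": 0.1}
    - {"delta_pos": [55,-54,66],"spin": 11,"jaw": 0.1}
    - {"delta_pos": [69,-54,66],"spin": 11,"jaw": 0.1}
    - {"delta_pos": [69,-54,66],"spin": 11,"jaw": 0.1}
    - {"delta_pos": [69,-54,66],"spin": 11,"jaw": 0.1}

```text
t: 26.47
position: [0.4328, -0.2916, 0.0248]
ee_rot: [0.574, 0.44, 0.55, -0.417]
contact_force: [0.3, 0.2, 0.6]
gripper_width: 0.544
```

```bash
python3 - <<'E'
from h import *
plan([.433,-.292,-.023],15.7)
look("side",[.433,-.292,.02],"w1.png",w=45,k=8,pts=[[.433,-.292,.012]])
E
```

```text
t 26.47 pos [ 0.4328 -0.2916  0.0248] toolx [ 0.046  0.006 -0.999] jawang 15.3 grip 0.544 F [0.3 0.2 0.6] q1,q6 [-0.66 -0.94]
  delta [47.8 -2.1  0.2] spin -0.4
origin 280 264
```

View pics/w1.png

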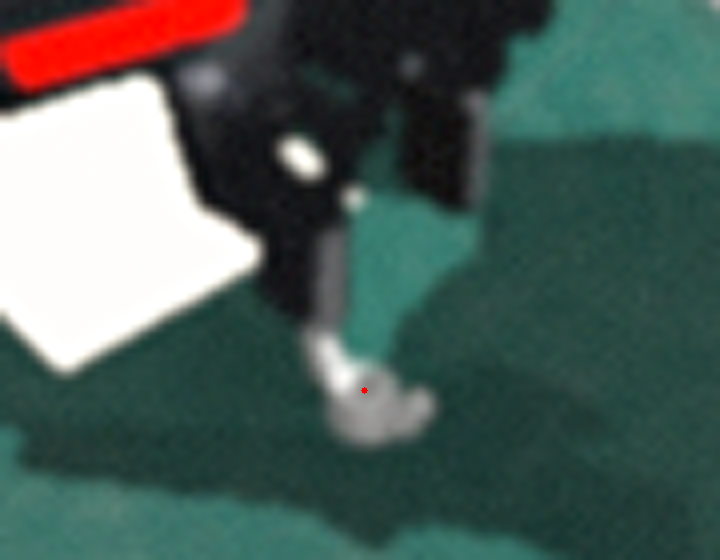

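The dot sits on the boss at (364,390) and the fingers are above it on both sides. I'll descend and close.

Call:
move_arm:
  steps:
    - {"delta_pos": [15,-1,0],"spin": 0,"jaw": 0.1}
    - {"delta_pos": [30,-2,0],"spin": 0,"jaw": 0.1}
    - {"delta_pos": [42,-2,0],"spin": 0,"jaw": 0.1}
    - {"delta_pos": [48,-2,0],"spin": 0,"jaw": 0.1}
    - {"delta_pos": [49,-2,0],"spin": 0,"jaw": 0.1}
    - {"delta_pos": [49,-2,0],"spin": 0,"jaw": -0.5}
    - {"delta_pos": [49,-2,0],"spin": 0,"jaw": -1}
    - {"delta_pos": [49,-2,0],"spin": 0,"jaw": -1}
  squeeze: 40

```text
t: 27.18
position: [0.4341, -0.2925, -0.0223]
ee_rot: [0.575, 0.44, 0.549, -0.417]
contact_force: [-1.4, -0.4, 4.1]
gripper_width: 0.139
```

```bash
python3 - <<'E'
from h import *
plan([.433,-.292,-.023],15.7)
look("side",[.433,-.292,.02],"w2.png",w=45,k=8)
E
```

```text
t 27.18 pos [ 0.4341 -0.2925 -0.0223] toolx [ 0.049  0.005 -0.999] jawang 15.4 grip 0.139 F [-1.4 -0.4  4.1] q1,q6 [-0.66 -0.94]
  delta [ 0.7 -1.  -0.8] spin -0.3
origin 280 264
```

View pics/w2.png

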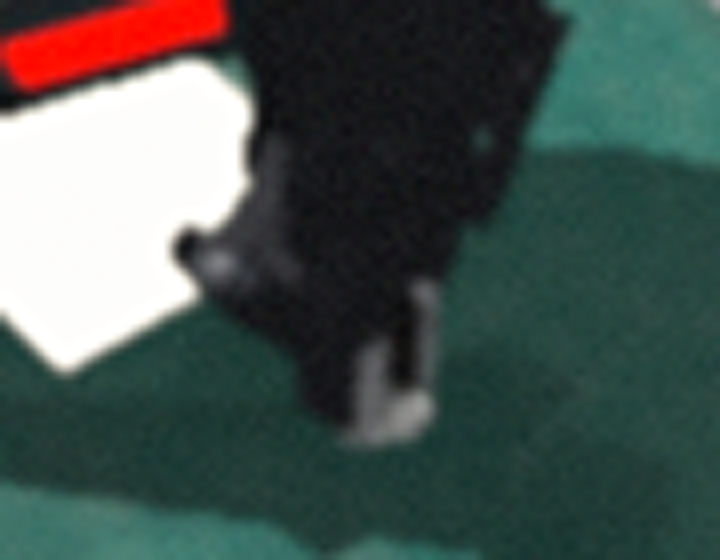

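Call:
move_arm:
  steps:
    - {"delta_pos": [0,0,0],"spin": 0,"jaw": -1}
    - {"delta_pos": [0,0,0],"spin": 0,"jaw": -1}
    - {"delta_pos": [0,0,0],"spin": 0,"jaw": -1}
    - {"delta_pos": [0,0,0],"spin": 0,"jaw": -1}
    - {"delta_pos": [-10,0,0],"spin": 0,"jaw": -1}
    - {"delta_pos": [-35,0,0],"spin": 0,"jaw": -1}
    - {"delta_pos": [-65,0,0],"spin": 0,"jaw": -1}
    - {"delta_pos": [-90,0,0],"spin": 0,"jaw": -1}

```text
t: 27.9
position: [0.4296, -0.2928, 0.0699]
ee_rot: [0.575, 0.44, 0.549, -0.417]
contact_force: [-0.1, -1.1, -0.0]
gripper_width: 0.131
```

```bash
python3 - <<'E'
from h import *
plan([.4868,-.108,.06],82.6)
p,R=tool();look("side",p+[0,0,.02],"w3.png",w=45,k=8,pts=[p+[0,0,.028]])
E
```

```text
t 27.9 pos [ 0.4296 -0.2928  0.0699] toolx [ 0.049  0.004 -0.999] jawang 15.4 grip 0.131 F [-0.1 -1.1 -0. ] q1,q6 [-0.67 -0.94]
  delta [  13.5  103.5 -163.2] spin -67.2
origin 281 239
```

View pics/w3.png

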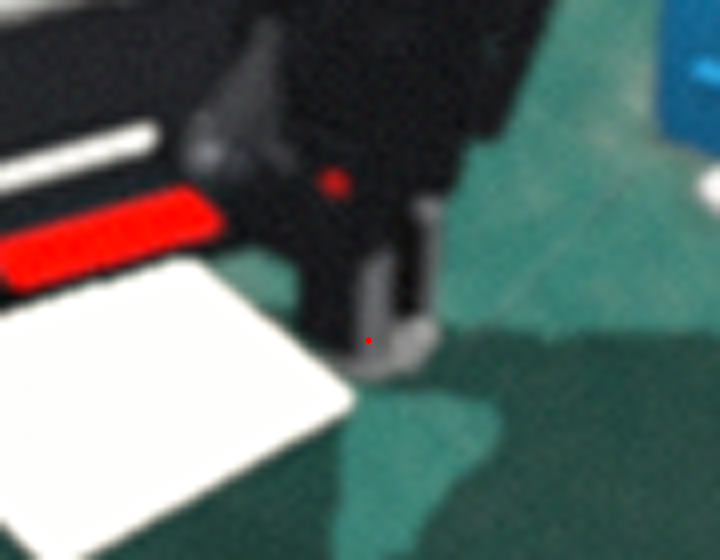

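Call:
move_arm:
  steps:
    - {"delta_pos": [0,10,-22],"spin": -7,"jaw": -1}
    - {"delta_pos": [0,21,-44],"spin": -14,"jaw": -1}
    - {"delta_pos": [0,33,-66],"spin": -21,"jaw": -1}
    - {"delta_pos": [0,46,-88],"spin": -28,"jaw": -1}
    - {"delta_pos": [0,60,-108],"spin": -35,"jaw": -1}
    - {"delta_pos": [0,75,-128],"spin": -42,"jaw": -1}
    - {"delta_pos": [0,90,-146],"spin": -49,"jaw": -1}
    - {"delta_pos": [0,103,-163],"spin": -56,"jaw": -1}

```text
t: 28.62
position: [0.4876, -0.1084, 0.0789]
ee_rot: [0.717, 0.116, 0.679, -0.109]
contact_force: [0.3, -0.5, 0.9]
gripper_width: 0.136
```

```bash
python3 - <<'E'
from h import *
plan([.4868,-.108,.01],82.6)
E
```

```text
t 28.62 pos [ 0.4876 -0.1084  0.0789] toolx [ 0.054  0.    -0.999] jawang 71.7 grip 0.136 F [ 0.3 -0.5  0.9] q1,q6 [-0.28 -1.53]
  delta [68.8 -1.1 -4.4] spin -10.9
```

Call:
move_arm:
  steps:
    - {"delta_pos": [10,-1,-4.5],"spin": -6,"jaw": -1}
    - {"delta_pos": [30,-1,-4.5],"spin": -11,"jaw": -1}
    - {"delta_pos": [50,-1,-4.5],"spin": -11,"jaw": -1}
    - {"delta_pos": [65,-1,-4.5],"spin": -11,"jaw": -1}
    - {"delta_pos": [75,-1,-4.5],"spin": -11,"jaw": -1}
    - {"delta_pos": [75,-1,-4.5],"spin": -11,"jaw": -1}
    - {"delta_pos": [75,-1,-4.5],"spin": -11,"jaw": -1}
    - {"delta_pos": [75,-1,-4.5],"spin": -11,"jaw": -1}

```text
t: 29.28
position: [0.4876, -0.1081, 0.005]
ee_rot: [0.725, 0.046, 0.686, -0.044]
contact_force: [0.6, -0.2, 0.5]
gripper_width: 0.131
```

```bash
python3 - <<'E'
from h import *
plan([.4868,-.108,-.015],82.6)
look("side",[.4868,-.108,.02],"w4.png",w=45,k=8,pts=[[.4868,-.108,.008]])
E
```

```text
t 29.28 pos [ 0.4876 -0.1081  0.005 ] toolx [ 0.055  0.    -0.998] jawang 82.7 grip 0.131 F [ 0.6 -0.2  0.5] q1,q6 [-0.28 -1.73]
  delta [19.9 -0.1 -1.9] spin 0.1
origin 252 207
```

View pics/w4.png

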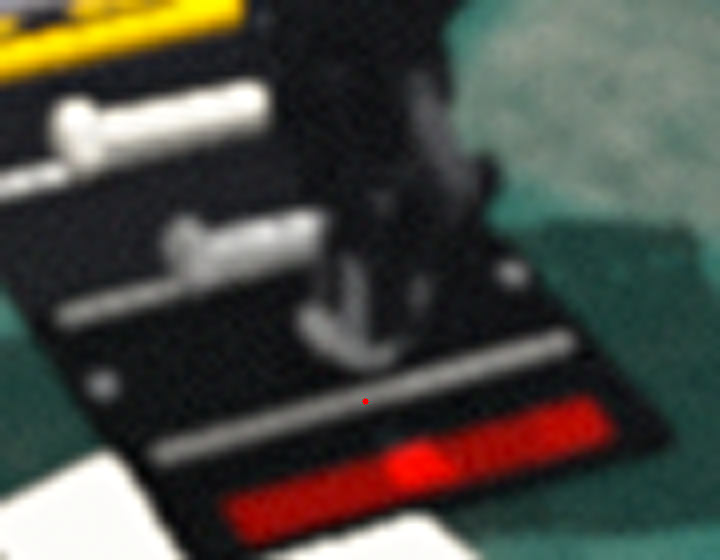

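Call:
move_arm:
  steps:
    - {"delta_pos": [6,0,-1.5],"spin": 0,"jaw": -1}
    - {"delta_pos": [12,0,-1.5],"spin": 0,"jaw": -1}
    - {"delta_pos": [16,0,-1.5],"spin": 0,"jaw": -1}
    - {"delta_pos": [19,0,-1.5],"spin": 0,"jaw": -1}
    - {"delta_pos": [19.5,0,-1.5],"spin": 0,"jaw": -1}
    - {"delta_pos": [19.5,0,-1.5],"spin": 0,"jaw": -1}
    - {"delta_pos": [19.5,0,-1.5],"spin": 0,"jaw": -1}
    - {"delta_pos": [19.5,0,-1.5],"spin": 0,"jaw": -1}

```text
t: 30.0
position: [0.4875, -0.108, -0.0143]
ee_rot: [0.725, 0.046, 0.686, -0.044]
contact_force: [-3.1, 0.3, 5.9]
gripper_width: 0.136
```

Call:
move_arm:
  steps:
    - {"delta_pos": [0.5,0,0],"spin": 0,"jaw": -0.5}
    - {"delta_pos": [0.5,0,0],"spin": 0,"jaw": -0.2}
    - {"delta_pos": [0.5,0,0],"spin": 0,"jaw": -0.2}
    - {"delta_pos": [0.5,0,0],"spin": 0,"jaw": -0.2}
    - {"delta_pos": [-15,0,0],"spin": 0,"jaw": -0.2}
    - {"delta_pos": [-45,0,0],"spin": 0,"jaw": -0.2}
    - {"delta_pos": [-80,0,0],"spin": 0,"jaw": -0.2}
    - {"delta_pos": [-120,0,0],"spin": 0,"jaw": -0.2}

```text
t: 30.67
position: [0.4797, -0.1077, 0.1056]
ee_rot: [0.724, 0.046, 0.687, -0.044]
contact_force: [1.1, -1.4, 0.4]
gripper_width: 0.397
```

```bash
python3 - <<'E'
from h import *
plan([.45,.3,.2])
look("side",[.4868,-.108,.02],"w5.png",w=45,k=8,pts=[[.4868,-.108,.008]])
E
```

```text
t 30.67 pos [ 0.4797 -0.1077  0.1056] toolx [ 0.053  0.001 -0.999] jawang 82.7 grip 0.397 F [ 1.1 -1.4  0.4] q1,q6 [-0.28 -1.73]
  delta [-95.6 401.4 -76.2] spin None
origin 252 207
```

View pics/w5.png

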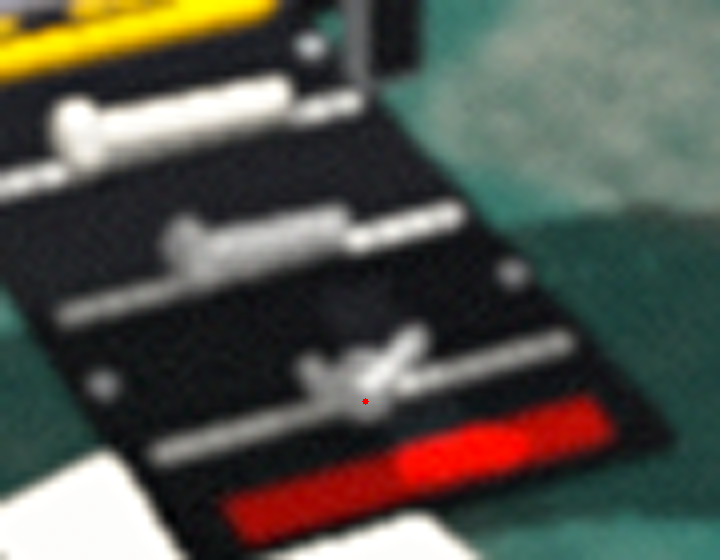

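The wing nut looks right in the side view. I'll move aside and check everything from above.

Call:
move_arm:
  steps:
    - {"delta_pos": [-35,0,0],"spin": 0,"jaw": 0}
    - {"delta_pos": [-70,0,0],"spin": 0,"jaw": 0}
    - {"delta_pos": [-95,-30,0],"spin": 0,"jaw": 0}
    - {"delta_pos": [-100,-70,0],"spin": 0,"jaw": 0}
    - {"delta_pos": [-100,-110,0],"spin": 0,"jaw": 0}
    - {"delta_pos": [-100,-150,0],"spin": 0,"jaw": 0}
    - {"delta_pos": [-100,-190,0],"spin": 0,"jaw": 0}
    - {"delta_pos": [-100,-230,0],"spin": 0,"jaw": 0}

```text
t: 31.38
position: [0.4465, -0.3385, 0.2134]
ee_rot: [0.728, 0.046, 0.683, -0.044]
contact_force: [1.6, 0.4, -0.3]
gripper_width: 0.499
```

Call:
move_arm:
  steps:
    - {"delta_pos": [0,-35,0],"spin": 0,"jaw": 0}
    - {"delta_pos": [0,-70,0],"spin": 0,"jaw": 0}
    - {"delta_pos": [0,-70,0],"spin": 0,"jaw": 0}
    - {"delta_pos": [0,-70,0],"spin": 0,"jaw": 0}
    - {"delta_pos": [0,-70,0],"spin": 0,"jaw": 0}
    - {"delta_pos": [0,-70,0],"spin": 0,"jaw": 0}
    - {"delta_pos": [0,-70,0],"spin": 0,"jaw": 0}
    - {"delta_pos": [0,-70,0],"spin": 0,"jaw": 0}

```text
t: 32.05
position: [0.438, -0.4071, 0.2133]
ee_rot: [0.728, 0.045, 0.683, -0.044]
contact_force: [0.6, 0.1, 0.1]
gripper_width: 0.498
```

```bash
python3 - <<'E'
from h import *
c=ctrl.camera("top");f=c["frame"];hsv=cv2.cvtColor(f,cv2.COLOR_BGR2HSV)
cv2.imwrite("pics/f1.png",cv2.resize(f[130:300,200:390],None,fx=4,fy=3.5*4/3.5,interpolation=cv2.INTER_CUBIC)[:600])
bc=np.array([.5012,.0037]);a=np.radians(-7.4);ex=np.array([np.cos(a),np.sin(a)]);ey=np.array([-np.sin(a),np.cos(a)])
v=hsv[...,2]
V=cv2.warpAffine(v,np.eye(2,3),(560,420))
for n,yb,z in (("wing",-112.5,.022),("steel",-37.5,.018),("nylon",37.5,.018),("cutter",112.5,.020)):
    g=np.argwhere(V>80)[:,::-1]; P=ray(c,g,z)[:,:2]-bc; b=np.c_[P@ex,P@ey]*1000
    k=(abs(b[:,0])<74)&(abs(b[:,1]-yb)<20); b=b[k]
    # width profile to separate the 5 mm line from the item
    h=[(int(x),int((abs(b[:,0]-x)<2.5).sum()), round(float(b[abs(b[:,0]-x)<2.5,1].mean()-yb),1) if (abs(b[:,0]-x)<2.5).any() else None) for x in range(-70,75,5)]
    print(n,h)
E
```

```text
wing [(-70, 7, 1.1), (-65, 6, 1.1), (-60, 6, 1.3), (-55, 8, 1.0), (-50, 6, 0.8), (-45, 6, 1.0), (-40, 8, 0.5), (-35, 8, 1.2), (-30, 6, 1.9), (-25, 5, 1.2), (-20, 7, -0.1), (-15, 8, 1.2), (-10, 10, 0.3), (-5, 13, -0.8), (0, 13, -0.7), (5, 7, -0.5), (10, 7, -0.1), (15, 8, 0.0), (20, 7, 1.3), (25, 6, 0.9), (30, 5, 0.1), (35, 6, 1.3), (40, 8, 0.7), (45, 6, 1.4), (50, 5, 0.7), (55, 5, 0.8), (60, 8, 0.7), (65, 7, 0.9), (70, 0, None)]
steel [(-70, 7, 0.1), (-65, 8, 0.3), (-60, 7, 0.5), (-55, 5, 1.1), (-50, 7, -0.4), (-45, 6, -0.8), (-40, 6, -0.0), (-35, 7, 0.1), (-30, 12, -0.4), (-25, 17, -0.4), (-20, 11, 0.0), (-15, 11, -0.9), (-10, 10, 0.4), (-5, 9, 0.1), (0, 9, 0.5), (5, 10, -1.2), (10, 10, -0.7), (15, 9, 0.7), (20, 9, 1.1), (25, 9, -1.5), (30, 6, -0.5), (35, 6, 0.3), (40, 7, 0.3), (45, 6, 0.0), (50, 5, -0.8), (55, 6, 0.5), (60, 8, -0.1), (65, 6, 0.7), (70, 1, -3.1)]
nylon [(-70, 5, -1.2), (-65, 7, -0.6), (-60, 8, -0.3), (-55, 6, -0.8), (-50, 5, 0.6), (-45, 7, -0.9), (-40, 15, -0.2), (-35, 19, 0.2), (-30, 17, -1.8), (-25, 11, 0.3), (-20, 11, 0.8), (-15, 10, -1.0), (-10, 11, -1.1), (-5, 11, 1.0), (0, 11, 0.0), (5, 10, -0.2), (10, 10, -1.2), (15, 10, -0.6), (20, 10, -0.0), (25, 11, -0.2), (30, 11, 0.3), (35, 9, -0.8), (40, 11, -0.1), (45, 6, 0.1), (50, 5, -0.5), (55, 6, -1.1), (60, 8, -0.3), (65, 5, -0.3), (70, 1, -3.3)]
cutter [(-70, 19, -1.9), (-65, 22, -1.1), (-60, 20, -0.9), (-55, 20, -1.8), (-50, 19, -1.3), (-45, 15, -1.4), (-40, 18, -2.6), (-35, 20, -1.4), (-30, 16, -0.5), (-25, 13, -2.0), (-20, 15, -2.0), (-15, 16, -1.5), (-10, 15, -1.5), (-5, 16, -1.7), (0, 17, -0.8), (5, 14, -2.1), (10, 18, -2.3), (15, 19, -1.2), (20, 14, 0.6), (25, 15, -2.0), (30, 17, -2.1), (35, 20, -1.1), (40, 18, -0.5), (45, 20, -1.5), (50, 19, -1.7), (55, 19, -1.1), (60, 19, -1.4), (65, 18, -1.0), (70, 8, -1.7)]
```

View pics/f1.png

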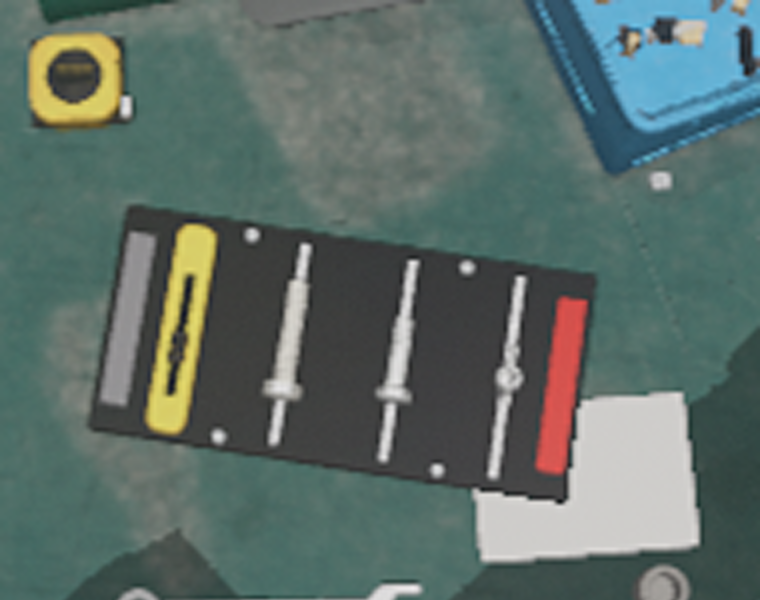

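The top view shows all four pieces along their lines in the right order: cutter (180,325), nylon (285,345), steel (397,355) and wing nut (510,378), with red on the right. The tape measure and cup are undisturbed. I'll hand the job in.

```bash
python3 -c "
from h import *
c=ctrl.camera('top');print('cup patch',ray(c,[365,277],.034)); print(ctrl.job_done())"
```

```text
cup patch [[ 0.34446729 -0.20834847  0.034     ]]
the job is handed in; nothing more can be done
None
```

All four pieces are on the board, released, in order from the red strip: wing nut, steel bolt, nylon bolt, cutter. The job was handed in at about 32 s; it reports no verdict.

- **Last check:** in the final top view each piece lay along its line. All were within about 3 mm of the line sideways and about 3 mm of its middle lengthwise, against limits of 14 and 15 mm. The wing nut's angle showed only as no visible spread off its line.
- **Bystanders:** the tape measure and cup looked untouched in the pictures; I did not measure either's position at the end. The gripper was well clear of everything when I handed in.

**What disagreed**
- The fingertips ended about 28 mm above the reported TCP. The first grasp, on the steel bolt, therefore closed on air, and I corrected every later height for this.
- The first grip on the cutter caught only its narrow slide, so I set it down and gripped the body lower.
- The tool's tilt crept up to about 3° over the run; I saw no effect on the placings.

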